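# Peel the top brass cover and hold it over the air nozzle

### The arm

A 6-joint arm with a two-finger parallel gripper is mounted at the origin on the work surface. World frame = base frame: x ahead of the robot, y to its left, z up, the work surface at z = 0. Lengths are in m, angles in rad, forces in N, time in s.
With the tool pointing down it reaches from about 0.275 to 0.725 m from the base axis. Payload 15.9 kg.
Tool frame: the origin (TCP) lies at the very end of the fingers, on their centre line; the grasp point (between the pads) lies 19 mm behind it; z points along the fingers, y is the direction in which the jaws open and shut (so a half turn about z gives the same grasp; the last joint's range is limited). The gripper opens to 85 mm and grips with 20 to 120 N. Pads are 22 mm wide; open, the fingers measure 114 mm over their backs; the gripper's body (76 mm by 85 mm) begins 54 mm behind the grasp point. The pads swing forward as they close: fully open they stand 13 mm farther back than shut.
Start: joints at [1.206, 0.213, -0.034, 1.323, 0, 1.571], TCP at [0.178, 0.467, 0.231] pointing down, gripper open.
Joint ranges: [-2.98, 2.98], [-0.74, 1.72], [-1.14, 1.35], [-2.1, 2.04], [-1.57, 1.44], [-3.14, 3.14]. Speed limits (rad/s): [1.89, 1.89, 2.39, 2.57, 3.14, 3.14].

### API

Orientations are given as a unit quaternion [x, y, z, w].
In Python, from workcell import get_obs, snapshot, job_done, outline_of gives the robot as it stands.
- The arm moves only by the tool carry_out, never from a script. Its argument "steps" is a list of rows, each a list of 5 numbers: the shift along the world's x, y, z in cm, then the turn about the world's z in rad, then the opening, from 0 (shut) to 1 (fully open). In form: [[tx, ty, tz, roll, jaw], ...]. A call has 1 to 5 rows; each row is the pose to reach, as a shift and turn from the pose commanded when the call began; what a row does not reach only later rows make up. A row lasts 1/12 s, in which the tool goes at most 41.7 mm and 7.16 degrees, less where a joint would pass 70% of its speed; a pose out of reach is approached as far as the arm can. A call with a gripper value outside its range is refused whole. The fingers move at their own pace and stop on an object; "squeeze" is the grip in N (left out, the last holds). Time passes only in rows, so rows that repeat a pose let the fingers close. It gives the time, the measured TCP pose, the force and the opening at its end, in the units of the state.
- get_obs(): the state, without advancing time (a new reading comes with each control period).
- snapshot(name): name is "side" or "top" or "wrist"; returns a dict with "frame" (384x512x3 uint8, red, green, blue), "K" (3x3 intrinsics, pixels), "position" and "orientation" of the camera in the world. Camera axes: x right, y up, looking along -z (the intrinsics and any distortion apply to the point x, -y, -z); pixel columns grow to the right and rows downward; lengths in m; the calibration is good to about 2 mm. A picture is of the moment at which its call begins. There is no depth.
- job_done(): hands the job in, once; it reports no verdict.
Trained networks look in the newest picture that a camera, given by its name, has taken for a name from the list of things; names that differ only in an ending like _2 or _b are one class to them, and where a whole thing is asked for, a point or a joint stands for the part that bears it (a point fixed in the world has none). Each returns a list of dicts, best first, with "p" (0 to 1); they miss things now and then, are a little off and sometimes report something else, mostly with a low value. They report only what shows in the picture. A call takes as long as a camera call. They do not tell look-alikes from the thing itself.
- outline_of(camera, thing): "region" (384x512 bool, what is visible of it) and "rect" ([left, top, right, bottom] in pixels, round what is visible of it).
The state is a dict: "time_s": time; "q": joint angles; "qvel": joint speeds; "joint_efforts": joint torques, N m; "ee_pos": TCP position; "orientation": TCP orientation; "contact_force": force on the tool from outside, world axes, zero at the start; "wrist_torque": the same for the moment, N m; "finger_gap": opening from 0.0 (shut) to 1.0 (fully open).
Only numpy, scipy, OpenCV 4.12 (cv2) and the standard library are available. Lean on these libraries where they do the work, as an engineer would, in place of code of your own. Each camera call takes 0.05 s, during which the arm holds its last target.

### The job

Turn the air valve's tee handle to half open (45 degrees, midway between its two stops). Then take the top brass cover of the oily, sticky stack by its upright ear and peel it off by raising that corner first while the opposite corner is still down, leaving the rest of the stack where it is. Finish while still holding the cover in the gripper, level and still, with its middle over the upright air nozzle and about 60 mm above it; do not let go, and leave the other things alone.

Things in the scene. Friction and masses are not known exactly. Their poses are not given: they have to be found in the camera images.
- valve (a joint): opening angle of the air valve in rad: 0 closed (handle bar across the pipe, along the blow-off post's x axis), 1.571 fully open (bar along the pipe, along the post's y axis). It opens counter-clockwise seen from above, between hard stops, with a little friction (about 0.12 N m), and stays where it is left
- valve_grip (a point): centre of the valve's steel tee handle, on the vertical axis about which it turns, 78 mm above the bench. The handle is an upright-sided bar 64 mm long, 12 mm thick and 24 mm high (top at 90 mm above the bench, underside at 66 mm); this point turns with the handle and its x axis runs along the bar
- nozzle_tip (a point): tip of the upright steel air nozzle, 75 mm above the bench, fixed; z up. It stands on the same post as the valve, 130 mm from the valve axis along the post's -y direction
- blower: the blow-off post, fixed to the bench: dark steel foot 60 x 210 x 12 mm with a brass pipe along its y axis (axis 30 mm up), the valve at y +65 mm and the nozzle at y -65 mm; origin at the centre of the underside of the foot, z up
- stack: the rest of the stack, loose, about 1.2 kg: four nested pressed brass dishes stuck together, 140 mm square over the flanges, with a clip at each corner (114 mm from the middle, top 37 mm above the bench, the highest part); origin at the centre of the underside, z up, x towards the corner under the cover's ear, so the corners lie on the x and y axes
- cover_center (a point): centre of the top cover, 8 mm above its underside; z up, x towards the ear. The cover is a 0.12 kg pressed brass dish 16.5 mm deep: floor 90 mm square, walls flaring at 45 degrees to a flange 140 mm square over all. It nests in the stack with its underside 16 mm above the bench
- cover_ear (a point): centre of the cover's upright ear, to grip: a flat vertical plate 8 mm thick (along x, outwards), 26 mm wide (along y) and 34 mm high, standing on the flange at one corner, 86 mm from the cover's middle. The point is 33.5 mm above the cover's underside (49.5 mm above the bench at the start); the ear ends 17 mm above the point, the flange lies 17 mm below it; the clip outside it ends 12.5 mm below
- cover_far (a point): the corner of the cover opposite the ear, on its flange: 95 mm from the cover's middle towards -x, 15 mm above its underside (31 mm above the bench while it lies in the stack)
- cover: the same top cover, origin at the centre of its underside, axes as above. It sticks: at each of its four corners a small clip on the dish below presses a sprung rubber pad against it from outside, and lets that corner go with a pull of about 2 newtons once it has come up about 6 mm. Pulled straight up all at once it holds about twice as hard
- sleeve: bystander: upright copper spindle sleeve, 38 mm across, 70 mm high, origin at the centre of its underside
- plug: bystander: turned juniper pattern plug, 44 mm across, 55 mm high, origin at the centre of its underside
- lotus: bystander: brass lotus base ring, about 98 mm across, 22 mm high, origin at the centre of its underside
- pliers: bystander: steel circlip pliers lying flat, 175 mm long, about 12 mm high, origin near the pivot
Mind the look-alikes: they are no part of the job. Leave any purple look-alike of the stack alone. Of the things that look like the blower, take the one that is farthest from the robot's base at the start.

How it is judged:
By the outcome, as a careful person would: the job done as asked, in the order asked, and still so for the second after the job is handed in, while the arm keeps its last pose, push and grip.
It also fails if it takes over 54 s, if anything falls off the work surface, if the arm or the gripper's body presses on something with over 40 N, if the wrist force passes 120 N, or if a joint passes its speed limit or range.

## Working session

There is one attempt and no reset: what is moved stays moved. The work goes in short steps, Python scripts to look and compute and a tool call to move; the robot and the scene stay as the last step left them, time stands still between calls to the robot, and variables do not carry over. Pictures are saved under pics/ and viewed, and the job is handed in when it is done.

Besides the shell and the picture viewer there is one more tool, called after ">>>" in YAML: its name, and indented under it one key for each argument. carry_out: Moves the arm, as the interface text tells. Its arguments: {"type":"object","properties":{"steps":{"type":"array","items":{"type":"array","items":{"type":"number"}}},"squeeze":{"type":"number"}},"required":["steps"]}

```bash
mkdir -p pics; ls; cat > h.py <<'E'
import numpy as np, cv2
from workcell import get_obs, snapshot, job_done, outline_of
from scipy.spatial.transform import Rotation as R
def save(n,f): cv2.imwrite('pics/'+n+'.png',f[:,:,::-1])
def unproj(s,uv,z):
    K=np.array(s['K']);d=np.linalg.inv(K)@np.array([uv[0],uv[1],1.]);d=np.array([d[0],-d[1],-d[2]])
    d=R.from_quat(s['orientation']).apply(d);p=np.array(s['position']);return p+d*(z-p[2])/d[2]
def proj(s,P):
    c=R.from_quat(s['orientation']).inv().apply(np.atleast_2d(P)-np.array(s['position']))
    c=c*[1,-1,-1];q=c@np.array(s['K']).T;return q[:,:2]/q[:,2:]
E
python3 - <<'E'
from h import *
import pickle
o=get_obs();print({k:np.round(v,3).tolist() for k,v in o.items()})
for n in ['side','top','wrist']:
    s=snapshot(n);save(n+'0',s['frame']);pickle.dump(s,open(n+'0.pkl','wb'))
    print(n,s.keys(),np.round(s['position'],3),np.round(s['orientation'],3),np.array(s['K']).tolist())
    for t in ['blower','valve','stack','cover','sleeve','plug','lotus','pliers','cover_ear']:
        for r in outline_of(n,t): print(n,t,round(r['p'],2),np.round(r['rect']).tolist())
E
```

```text
pics
{'time_s': 0.0, 'q': [1.206, 0.213, -0.035, 1.324, -0.0, 1.571], 'qvel': [0.001, 0.001, -0.0, -0.001, 0.001, 0.001], 'joint_efforts': [-0.001, -68.615, 48.712, 0.017, -0.0, 0.0], 'ee_pos': [0.178, 0.467, 0.231], 'orientation': [0.181, 0.983, -0.001, -0.0], 'contact_force': [0.454, -1.492, 0.374], 'wrist_torque': [-0.082, 0.003, 0.022], 'finger_gap': 0.999}
side dict_keys(['frame', 'K', 'position', 'orientation']) [0.463 0.685 0.661] [-0.029  0.412  0.91  -0.041] [[356.28459867519246, 0.0, 253.29759333496648], [0.0, 356.28459867519246, 196.8484031978991], [0.0, 0.0, 1.0]]
side blower 0.71 [226.0, 224.0, 293.0, 308.0]
side blower 0.64 [362.0, 269.0, 412.0, 367.0]
side valve 0.91 [235.0, 255.0, 265.0, 276.0]
side valve 0.76 [369.0, 314.0, 409.0, 335.0]
side stack 0.8 [246.0, 164.0, 301.0, 173.0]
side stack 0.63 [321.0, 133.0, 377.0, 168.0]
side cover 0.61 [243.0, 132.0, 300.0, 167.0]
side sleeve 0.91 [226.0, 186.0, 246.0, 217.0]
side plug 0.65 [145.0, 282.0, 166.0, 314.0]
side lotus 0.57 [192.0, 142.0, 221.0, 161.0]
side lotus 0.15 [242.0, 135.0, 298.0, 172.0]
side pliers 0.8 [128.
[... 663 characters left out ...]
.45 [250.0, 171.0, 260.0, 188.0]
top sleeve 0.16 [315.0, 173.0, 379.0, 239.0]
top plug 0.71 [145.0, 125.0, 163.0, 140.0]
top plug 0.31 [307.0, 171.0, 384.0, 242.0]
top lotus 0.7 [334.0, 110.0, 376.0, 146.0]
top lotus 0.35 [153.0, 186.0, 229.0, 238.0]
top pliers 0.58 [226.0, 86.0, 243.0, 134.0]
top cover_ear 0.66 [314.0, 175.0, 376.0, 239.0]
wrist dict_keys(['frame', 'K', 'position', 'orientation']) [0.112 0.493 0.373] [-0.117 -0.081  0.561  0.815] [[272.2004294559879, 0.0, 254.11446424317757], [0.0, 272.2004294559879, 188.33077850191418], [0.0, 0.0, 1.0]]
wrist blower 0.81 [82.0, 224.0, 230.0, 306.0]
wrist blower 0.68 [111.0, 371.0, 119.0, 384.0]
wrist valve 0.65 [173.0, 250.0, 202.0, 304.0]
```

```bash
python3 - <<'E'
from h import *
import pickle
s=pickle.load(open('top0.pkl','rb'));f=s['frame']
cv2.imwrite('pics/topz.png',cv2.resize(f[70:350,90:410],(800,700))[:600,:,::-1])
cv2.imwrite('pics/topz.png',cv2.resize(f[80:350,90:410][:,:,::-1],None,fx=2.2,fy=2.2,interpolation=cv2.INTER_CUBIC))
for uv in [(152,303),(192,214),(165,198),(347,206),(358,299)]: print(uv,unproj(s,uv,.05).round(3))
E
```

```text
(152, 303) [0.263 0.265 0.05 ]
(192, 214) [0.493 0.167 0.05 ]
(165, 198) [0.536 0.24  0.05 ]
(347, 206) [ 0.513 -0.245  0.05 ]
(358, 299) [ 0.272 -0.265  0.05 ]
```

View pics/side0.png

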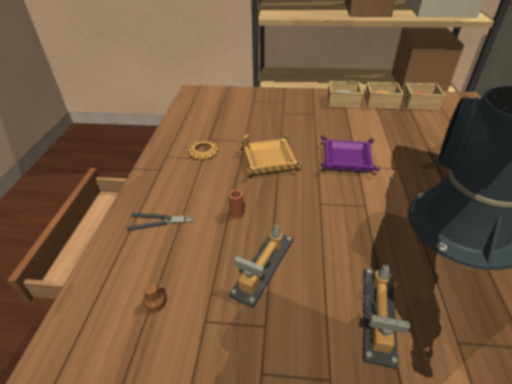

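View pics/topz.png

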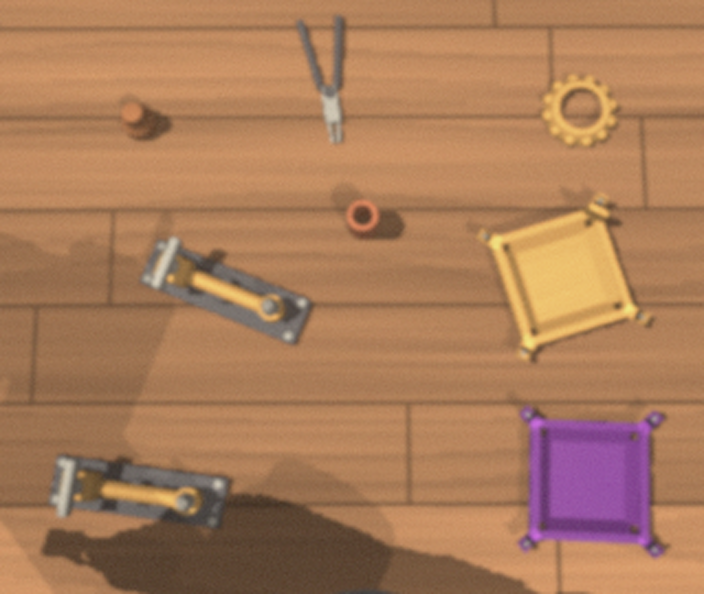

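View pics/wrist0.png

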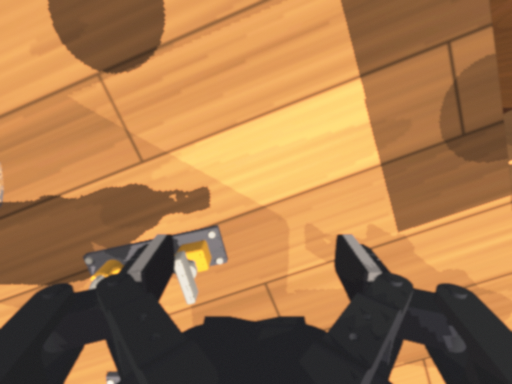

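Candidates: blowers at top px (192,214), 0.52 m from the base, and (152,303), 0.37 m away. I take the far one. Stacks at (347,206) brass and (358,299) purple; I take the brass one. The ear looks to be at about (362,174). Next come close crops.

```bash
python3 - <<'E'
from h import *
import pickle
s=pickle.load(open('top0.pkl','rb'));f=s['frame']
a=cv2.resize(f[180:245,145:240][:,:,::-1],None,fx=8,fy=8,interpolation=cv2.INTER_CUBIC);cv2.imwrite('pics/c1.png',a)
a=cv2.resize(f[165:247,300:395][:,:,::-1],None,fx=7,fy=7,interpolation=cv2.INTER_CUBIC);cv2.imwrite('pics/c2.png',a)
s=pickle.load(open('side0.pkl','rb'));f=s['frame']
a=cv2.resize(f[218:308,222:300][:,:,::-1],None,fx=6.5,fy=6.5,interpolation=cv2.INTER_CUBIC);cv2.imwrite('pics/c3.png',a)
a=cv2.resize(f[125:180,235:310][:,:,::-1],None,fx=8,fy=8,interpolation=cv2.INTER_CUBIC);cv2.imwrite('pics/c4.png',a)
E
```

```text
(no output)
```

View pics/c1.png

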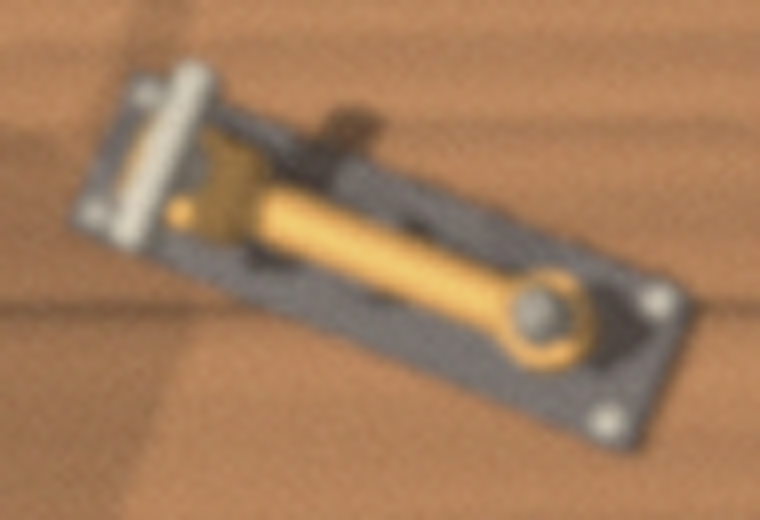

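View pics/c2.png

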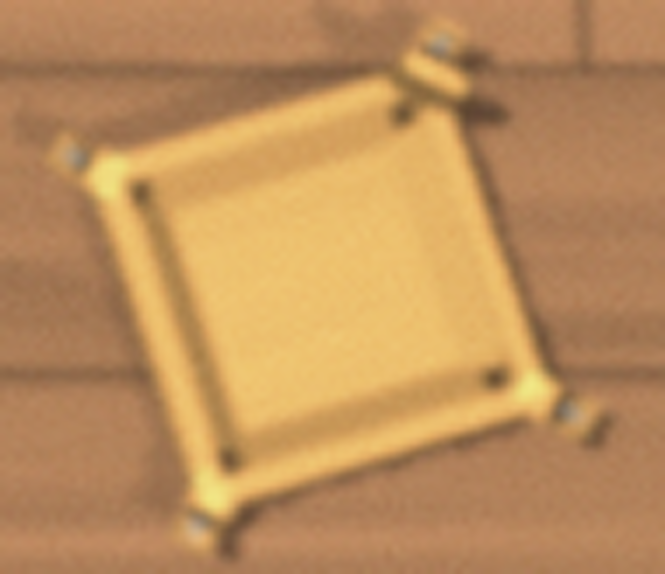

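View pics/c3.png

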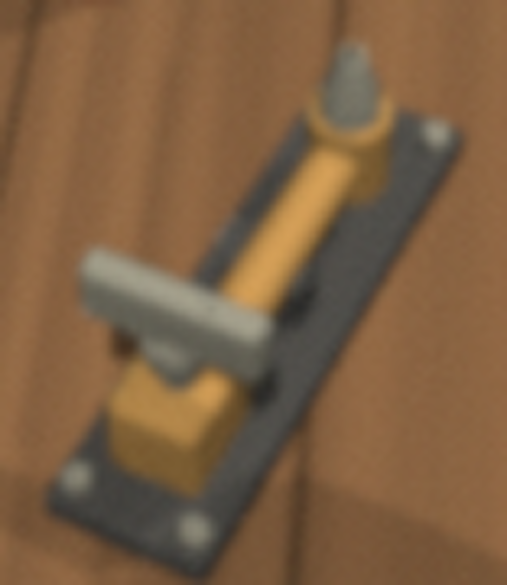

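View pics/c4.png

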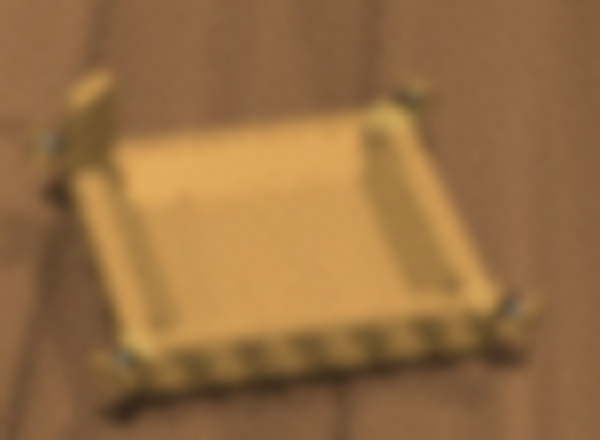

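```bash
cat > fit.py <<'E'
from h import *
import pickle
from scipy.optimize import least_squares
T=pickle.load(open('top0.pkl','rb'));S=pickle.load(open('side0.pkl','rb'))
def px(l,k,o): return (np.array(l,float)+.5)/k-.5+np.array(o)
# blower
Bt=[([-.030,.105,.012],(130,72)),]
def run(obs,x0,nm):
    def P(p,l):
        l=np.array(l);c,s=np.cos(p[2]),np.sin(p[2]);return np.c_[p[0]+c*l[:,0]-s*l[:,1],p[1]+s*l[:,0]+c*l[:,1],l[:,2]]
    def res(p,cams=(0,1)):
        return np.concatenate([(proj(s,P(p,l))-u).ravel() for i,(s,l,u) in enumerate(obs) if i in cams])
    for cams in [(0,),(1,),(0,1)]:
        r=least_squares(res,x0,args=(cams,),loss='soft_l1');print(nm,cams,r.x.round(4),np.degrees(r.x[2]).round(2),'resid',r.fun.round(1))
    return r.x
# post y axis (nozzle->valve): world (+x,+y) ; local +x = along 'across'
# post frame: y dir angle ~ atan2(.. ) ; image up=+x, right=-y
lt=[[.03,.105,.012],[.03,-.105,.012],[-.03,-.105,.012],[-.03,.105,.012],[0,-.065,.075],[.032,.065,.09],[-.032,.065,.09]]
ut=px([(132,72),(692,300),(630,453),(74,226),(540,300),(193,62),(128,246)],8,(145,180))
ls=[[.03,-.105,.012],[-.03,-.105,.012],[-.03,.105,.012],[.03,.105,.012],[0,-.065,.075],[.032,.065,.09],[-.032,.065,.09]]
us=px([(300,105),(464,135),(200,577),(48,505),(355,42),(93,252),(268,322)],6.5,(222,218))
if __name__=='__main__':
    b=run([(T,lt,ut),(S,ls,us)],[.49,.167,-.4],'blower')
    c,s=np.cos(b[2]),np.sin(b[2])
    print('valve',b[:2]+.065*np.array([-s,c]),'nozzle',b[:2]-.065*np.array([-s,c]))
    l=[[.114,0,.037],[0,.114,.037],[-.114,0,.037],[0,-.114,.037],[.086,0,.0665],[-.099,0,.032],[0,.099,.032],[0,-.099,.032]]
    u=px([(440,44),(70,152),(200,525),(575,412),(437,77),(210,508),(95,172),(550,393)],7,(300,165))
    l2=[[.114,0,.037],[0,.114,.037],[-.114,0,.037],[0,-.114,.037],[.086,0,.0665]]
    u2=px([(45,142),(122,355),(515,305),(412,92),(92,78)],8,(235,125))
    run([(T,l,u),(S,l2,u2)],[.51,-.245,-.45],'stack')
    o=get_obs();print(R.from_quat(o['orientation']).as_matrix().round(3))
E
python3 fit.py
```

```text
blower (0,) [ 0.5036  0.1725 -0.379 ] -21.72 resid [ 0.3 -0.5  0.7 -1.3  0.1  0.  -1.2  0.2 -0.2  0.9  0.9  0.2 -0.8  0. ]
blower (1,) [ 0.5035  0.1766 -0.3764] -21.56 resid [ 2.9 -4.1 -0.1 -0.9  1.3 -0.5 -0.6 -0.7 -0.7  2.1 -1.   0.9  0.2  1.4]
blower (0, 1) [ 0.5037  0.174  -0.3763] -21.56 resid [-0.3 -0.5  0.2 -1.4 -0.3 -0.1 -1.8  0.3 -0.8  0.8  0.3  0.3 -1.4  0.1
  2.9 -4.9 -0.1 -1.7  1.3 -1.6 -0.5 -1.7 -0.8  1.3 -0.9 -0.1  0.2  0.3]
valve [0.52754788 0.23443596] nozzle [0.47977124 0.11353355]
stack (0,) [ 0.5188 -0.2442 -0.4739] -27.15 resid [ 1.1 -3.  -1.9 -0.5 -0.6  3.   2.7  0.4 -0.3 -1.   0.1  0.5 -0.7 -0.5
  0.7  0.8]
stack (1,) [ 0.5173 -0.2433 -0.4871] -27.91 resid [-1.  -1.6 -1.3  0.8  2.7 -0.2  1.  -1.3 -0.1  0.9]
stack (0, 1) [ 0.5183 -0.2441 -0.4776] -27.37 resid [ 1.2 -2.8 -1.8 -0.4 -0.8  3.2  2.6  0.8 -0.2 -0.8 -0.1  0.7 -0.7 -0.5
  0.6  1.1 -1.5 -1.6 -1.3  0.8  2.5 -0.5  0.5 -1.6 -0.5  0.9]
[[-0.934  0.357  0.   ]
 [ 0.357  0.934 -0.   ]
 [-0.    -0.    -1.   ]]
```

>>> carry_out:
  steps:
    - [3.4,-2.3,0,0,1]
    - [6.8,-4.6,0,0,0.6]
    - [10.2,-6.9,0,0,0.5]
    - [13.6,-9.2,0,0,0.5]
    - [17,-11.5,0,0,0.5]
  squeeze: 60

```text
time_s: 1.92
ee_pos: [0.3497, 0.3507, 0.2315]
orientation: [0.181, 0.983, 0.0, 0.0]
contact_force: [-1.0, 0.7, -0.2]
finger_gap: 0.502
```

>>> carry_out:
  steps:
    - [3.4,-2.3,0,0,0.5]
    - [6.8,-4.6,0,0,0.5]
    - [10.2,-6.9,0,0,0.5]
    - [13.6,-9.2,-2,0,0.5]
    - [17.2,-11.5,-4,0,0.5]

```text
time_s: 2.33
ee_pos: [0.5152, 0.2404, 0.1956]
orientation: [0.182, 0.983, 0.001, 0.001]
contact_force: [0.2, 0.6, -0.3]
finger_gap: 0.5
```

>>> carry_out:
  steps:
    - [0.7,-0.3,-1,-0.01,0.5]
    - [0.7,-0.3,-1,-0.01,0.5]
    - [0.7,-0.3,-1,-0.01,0.5]

```text
time_s: 2.58
ee_pos: [0.5197, 0.2385, 0.1849]
orientation: [0.187, 0.982, -0.0, -0.001]
contact_force: [-0.5, -0.3, 0.4]
finger_gap: 0.499
```

```bash
python3 - <<'E'
from h import *
import pickle
o=get_obs();print({k:np.round(v,3).tolist() for k,v in o.items()})
for n in ['wrist','top','side']:
    s=snapshot(n);save(n+'1',s['frame']);pickle.dump(s,open(n+'1.pkl','wb'))
E
```

```text
{'time_s': 2.583, 'q': [0.43, 0.375, 0.068, 1.265, 0.0, 0.806], 'qvel': [0.03, -0.031, 0.011, 0.009, 0.0, 0.001], 'joint_efforts': [-3.125, -78.868, 47.35, -0.744, -0.152, -0.075], 'ee_pos': [0.52, 0.239, 0.185], 'orientation': [0.187, 0.982, -0.0, -0.001], 'contact_force': [-0.479, -0.321, 0.355], 'wrist_torque': [0.01, -0.025, 0.016], 'finger_gap': 0.499}
```

View pics/wrist1.png

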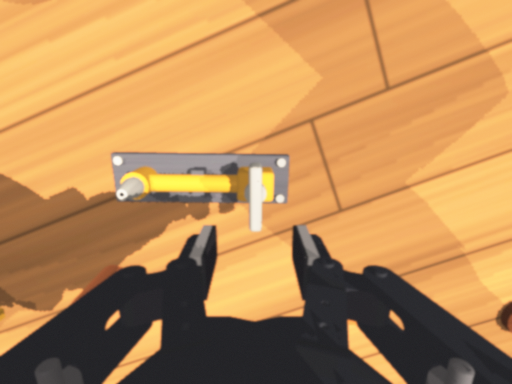

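```bash
python3 - <<'E'
from h import *
import pickle
W=pickle.load(open('wrist1.pkl','rb'))
a=cv2.resize(W['frame'][145:240,105:295][:,:,::-1],None,fx=4.2,fy=4.2,interpolation=cv2.INTER_CUBIC);cv2.imwrite('pics/c5.png',a)
print(proj(W,[[.5277,.2344,.09],[.48,.1135,.075]]))
E
```

```text
[[252.74070559 200.02953335]
 [118.76654738 194.99130481]]
```

View pics/c5.png

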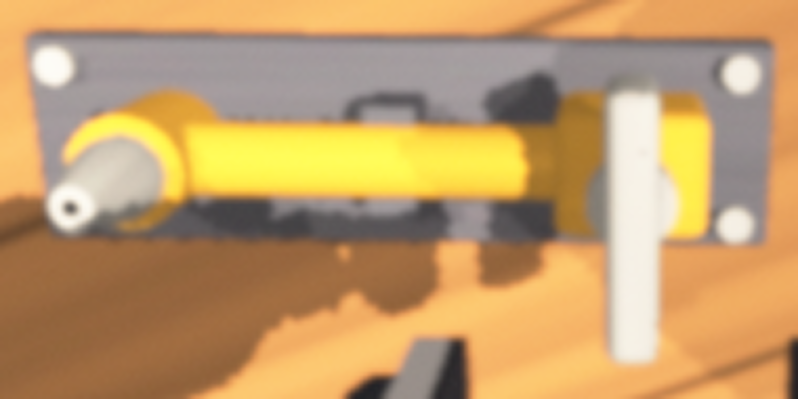

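```bash
python3 - <<'E'
from h import *
from fit import *
W=pickle.load(open('wrist1.pkl','rb'))
lw=[[0,-.065,.075],[.032,.065,.09],[-.032,.065,.09],[.03,-.105,.012],[.03,.105,.012],[-.03,.105,.012],[-.03,-.105,.012]]
uw=px([(71,207),(634,90),(633,363),(28,32),(773,40),(766,243),(48,238)],4.2,(105,145))
for v in [(255.6,198.5)]: print(unproj(W,v,.09))
b=run([(W,lw,uw),(T,lt,ut)],[.49,.167,-.4],'blower')
c,s=np.cos(b[2]),np.sin(b[2])
print('valve',b[:2]+.065*np.array([-s,c]),'nozzle',b[:2]-.065*np.array([-s,c]))
print(unproj(W,uw[0],.075), unproj(T,ut[4],.075))
E
```

```text
[0.52728587 0.23737803 0.09      ]
blower (0,) [ 0.5051  0.1762 -0.3912] -22.41 resid [ -0.3   0.4  -0.6  67.2   0.8 -63.9   4.3  49.4  -1.2  50.1   3.  -46.9
  -7.  -48.6]
blower (1,) [ 0.5036  0.1725 -0.379 ] -21.72 resid [ 0.3 -0.5  0.7 -1.3  0.1  0.  -1.2  0.2 -0.2  0.9  0.9  0.2 -0.8  0. ]
blower (0, 1) [ 0.5045  0.1756 -0.3833] -21.96 resid [ -1.    0.6  -1.1  66.3  -0.3 -64.8   4.   49.8  -1.6  49.2   2.2 -47.9
  -7.8 -48.2  -0.7  -1.   -0.5  -1.4  -1.1  -0.1  -2.3  -0.2  -1.5   0.7
  -0.2  -0.2  -2.   -0.4]
valve [0.52878096 0.23592169] nozzle [0.48016837 0.11535297]
[0.48000811 0.1165327  0.075     ] [0.48197402 0.11153041 0.075     ]
```

```bash
python3 - <<'E'
from h import *
from fit import *
W=pickle.load(open('wrist1.pkl','rb'))
lw=[[0,-.065,.075],[-.032,.065,.09],[.032,.065,.09],[-.03,-.105,.012],[-.03,.105,.012],[.03,.105,.012],[.03,-.105,.012]]
uw=px([(71,207),(634,90),(633,363),(28,32),(773,40),(766,243),(48,238)],4.2,(105,145))
b=run([(W,lw,uw),(T,lt,ut)],[.49,.167,-.4],'blower')
c,s=np.cos(b[2]),np.sin(b[2])
print('valve',b[:2]+.065*np.array([-s,c]),'nozzle',b[:2]-.065*np.array([-s,c]))
E
```

```text
blower (0,) [ 0.5041  0.1766 -0.3837] -21.98 resid [-0.3 -0.2  0.3 -0.6 -0.1  0.7 -2.5  0.2  1.2 -0.2  0.7  0.3 -0.3  0.2]
blower (1,) [ 0.5036  0.1725 -0.379 ] -21.72 resid [ 0.3 -0.5  0.7 -1.3  0.1  0.  -1.2  0.2 -0.2  0.9  0.9  0.2 -0.8  0. ]
blower (0, 1) [ 0.504   0.1761 -0.383 ] -21.94 resid [-0.8 -0.  -0.2 -0.5 -0.6  0.7 -2.9  0.4  0.8 -0.1  0.3  0.4 -0.6  0.3
 -0.9 -0.8 -0.6 -1.3 -1.3  0.  -2.5 -0.1 -1.7  0.9 -0.4  0.  -2.2 -0.2]
valve [0.52830223 0.23641892] nozzle [0.47972663 0.11583529]
```

>>> carry_out:
  steps:
    - [0,0,0,0,0.5]
    - [0,0,0,0,0.5]

```text
time_s: 2.9
ee_pos: [0.5198, 0.2395, 0.1862]
orientation: [0.186, 0.983, 0.0, 0.0]
contact_force: [0.3, 0.6, 1.1]
finger_gap: 0.499
```

>>> carry_out:
  steps:
    - [0.8,-0.35,-3,-0.007,0.45]
    - [0.8,-0.35,-6,-0.007,0.45]
    - [0.8,-0.35,-9,-0.007,0.45]
    - [0.8,-0.35,-9,-0.007,0.45]

```text
time_s: 3.23
ee_pos: [0.5252, 0.2343, 0.0906]
orientation: [0.189, 0.982, -0.002, -0.003]
contact_force: [-1.9, -0.3, -1.9]
finger_gap: 0.45
```

```bash
python3 - <<'E'
from h import *
s=snapshot('wrist');save('wrist2',s['frame']);print(get_obs()['ee_pos'],get_obs()['contact_force'])
E
```

```text
[0.52621448 0.2348176  0.09368456] [0.46092843 0.49740494 0.94621854]
```

View pics/wrist2.png

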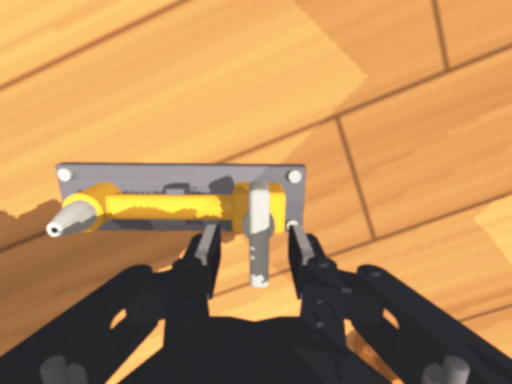

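>>> carry_out:
  steps:
    - [0.18,0.15,-1.5,0,0.45]
    - [0.18,0.15,-2.9,0,0.45]
    - [0.18,0.15,-2.9,0,0.45]

```text
time_s: 3.53
ee_pos: [0.5297, 0.2369, 0.0665]
orientation: [0.189, 0.982, -0.0, -0.0]
contact_force: [-0.3, -0.8, -0.2]
finger_gap: 0.447
```

>>> carry_out:
  steps:
    - [0,0,0,0,0.1]
    - [0,0,0,0,0]
    - [0,0,0,0,0]
    - [0,0,0,0,0]
  squeeze: 40

```text
time_s: 3.87
ee_pos: [0.5301, 0.2356, 0.0685]
orientation: [0.19, 0.982, -0.001, 0.001]
contact_force: [-6.9, -13.5, 15.8]
finger_gap: 0.137
```

```bash
python3 - <<'E'
from h import *
print({k:np.round(v,3).tolist() for k,v in get_obs().items()})
s=snapshot('wrist');save('wrist3',s['frame'])
E
```

```text
{'time_s': 3.867, 'q': [0.419, 0.454, -0.116, 1.0, -0.002, 0.802], 'qvel': [-0.002, -0.002, -0.001, -0.001, 0.001, -0.0], 'joint_efforts': [5.181, -78.731, 46.656, -5.596, 2.677, 0.136], 'ee_pos': [0.53, 0.236, 0.069], 'orientation': [0.19, 0.982, -0.001, 0.001], 'contact_force': [-6.92, -13.528, 15.792], 'wrist_torque': [-2.639, 1.537, 0.146], 'finger_gap': 0.137}
```

View pics/wrist3.png

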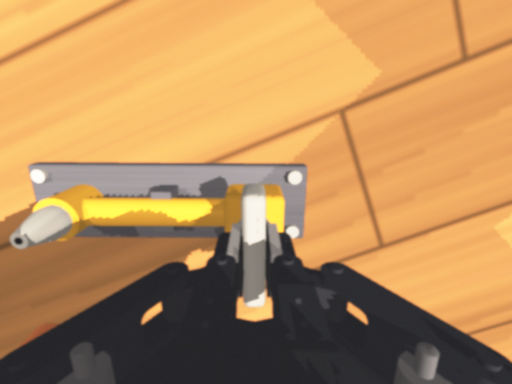

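>>> carry_out:
  steps:
    - [-0.05,-0.1,0.4,0,0]
    - [-0.05,-0.1,0.4,0,0]
    - [-0.05,-0.1,0.4,0,0]

```text
time_s: 4.17
ee_pos: [0.5293, 0.2355, 0.0703]
orientation: [0.19, 0.982, -0.0, -0.0]
contact_force: [5.0, 0.2, -21.6]
finger_gap: 0.125
```

>>> carry_out:
  steps:
    - [0.05,0,-0.2,0,0]
    - [0.05,0,-0.2,0.06,0]
    - [0.05,0,-0.2,0.12,0]
    - [0.05,0,-0.2,0.18,0]

```text
time_s: 4.5
ee_pos: [0.5295, 0.2356, 0.0701]
orientation: [0.099, 0.995, 0.0, -0.0]
contact_force: [-9.7, -4.1, 11.6]
finger_gap: 0.129
```

>>> carry_out:
  steps:
    - [0,0,-0.1,0.12,0]
    - [0,0,-0.1,0.24,0]
    - [0,0,-0.1,0.36,0]
    - [0,0,-0.1,0.48,0]
    - [0,0,-0.1,0.6,0]

```text
time_s: 4.92
ee_pos: [0.5296, 0.2358, 0.07]
orientation: [-0.201, 0.98, 0.0, 0.0]
contact_force: [-15.7, -5.5, 25.6]
finger_gap: 0.13
```

>>> carry_out:
  steps:
    - [0,0,0,0,0]
    - [0,0,0,0,0]

```text
time_s: 5.08
ee_pos: [0.5296, 0.2358, 0.07]
orientation: [-0.198, 0.98, 0.0, 0.0]
contact_force: [-14.6, -5.8, 25.5]
finger_gap: 0.126
```

```bash
python3 - <<'E'
from h import *
import pickle
o=get_obs();print({k:np.round(v,3).tolist() for k,v in o.items()})
m=R.from_quat(o['orientation']).as_matrix();print(np.degrees(np.arctan2(m[1,1],m[0,1])))
s=snapshot('wrist');save('wrist4',s['frame']);
s=snapshot('top');save('top4',cv2.resize(s['frame'][170:250,140:240],None,fx=7,fy=7));pickle.dump(s,open('top4.pkl','wb'))
E
```

```text
{'time_s': 5.083, 'q': [0.419, 0.452, -0.116, 1.002, 0.0, 0.019], 'qvel': [-0.001, 0.0, -0.003, -0.0, 0.0, 0.025], 'joint_efforts': [-0.653, -74.088, 45.476, -7.425, -0.259, -0.701], 'ee_pos': [0.53, 0.236, 0.07], 'orientation': [-0.198, 0.98, 0.0, 0.0], 'contact_force': [-14.636, -5.759, 25.476], 'wrist_torque': [-1.278, 3.297, 0.179], 'finger_gap': 0.126}
112.8802292308671
```

View pics/wrist4.png

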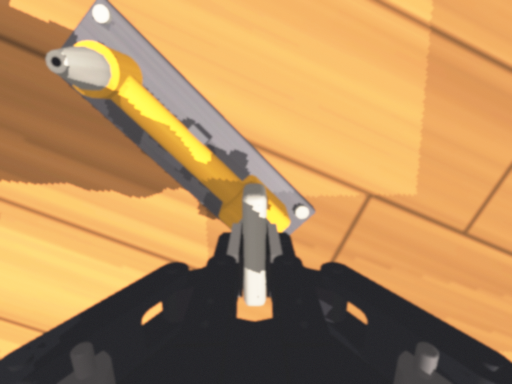

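>>> carry_out:
  steps:
    - [-0.12,-0.05,0.25,0,0]
    - [-0.12,-0.05,0.25,0,0]

```text
time_s: 5.35
ee_pos: [0.5292, 0.2356, 0.0705]
orientation: [-0.198, 0.98, 0.0, 0.001]
contact_force: [3.7, 2.2, -12.4]
finger_gap: 0.128
```

>>> carry_out:
  steps:
    - [0,0,0,0,0.3]
    - [0,0,0,0,0.4]
    - [0,0,0,0,0.4]
    - [0,0,3,0,0.4]
    - [0,0,7,0,0.4]

```text
time_s: 5.77
ee_pos: [0.5269, 0.2344, 0.1385]
orientation: [-0.198, 0.98, -0.001, -0.003]
contact_force: [0.5, 0.2, 0.3]
finger_gap: 0.401
```

>>> carry_out:
  steps:
    - [0,0,3,0,0.5]
    - [0,0,5,0,0.5]

```text
time_s: 5.93
ee_pos: [0.5295, 0.2356, 0.1939]
orientation: [-0.198, 0.98, 0.0, 0.002]
contact_force: [1.1, -0.3, 0.3]
finger_gap: 0.502
```

```bash
python3 - <<'E'
from h import *
import pickle
o=get_obs();print({k:np.round(v,3).tolist() for k,v in o.items()})
s=snapshot('wrist');save('wrist5',s['frame']);pickle.dump(s,open('wrist5.pkl','wb'))
E
```

```text
{'time_s': 5.933, 'q': [0.419, 0.383, 0.103, 1.286, -0.0, 0.02], 'qvel': [0.002, -0.055, 0.469, 0.535, -0.001, 0.002], 'joint_efforts': [0.0, -82.966, 45.021, -1.232, -0.0, -0.0], 'ee_pos': [0.53, 0.236, 0.194], 'orientation': [-0.198, 0.98, 0.0, 0.002], 'contact_force': [1.085, -0.263, 0.34], 'wrist_torque': [0.002, -0.052, -0.001], 'finger_gap': 0.502}
```

View pics/wrist5.png

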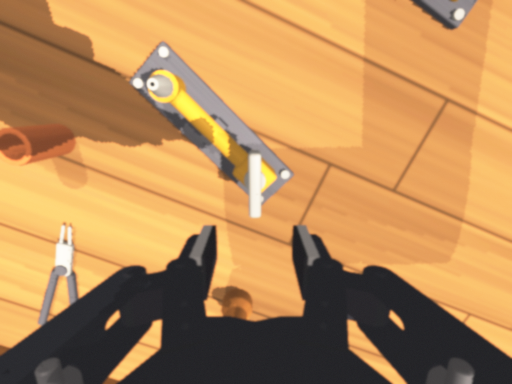

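```bash
python3 - <<'E'
from h import *
import pickle
W=pickle.load(open('wrist5.pkl','rb'))
a=cv2.resize(W['frame'][35:225,125:300][:,:,::-1],None,fx=3.1,fy=3.1,interpolation=cv2.INTER_CUBIC);cv2.imwrite('pics/c6.png',a)
E
```

```text
(no output)
```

View pics/c6.png

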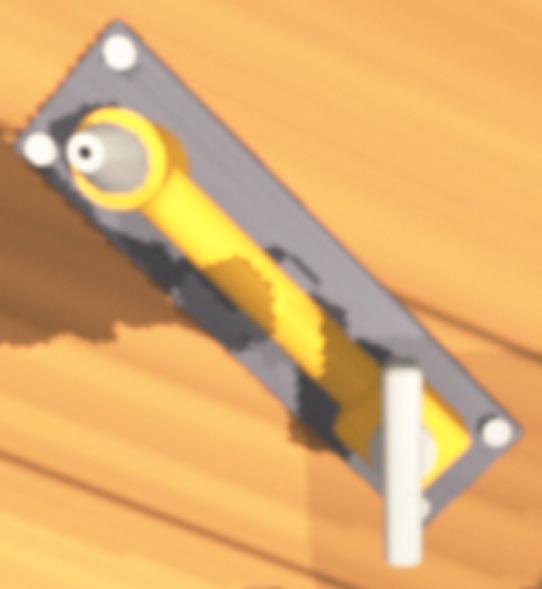

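```bash
python3 - <<'E'
from fit import *
W=pickle.load(open('wrist5.pkl','rb'))
u=px([(404,364),(403,567),(120,18),(523,432),(85,153)],3.1,(125,35))
A=unproj(W,u[0],.09);B=unproj(W,u[1],.09);print(A,B,(A+B)/2,np.linalg.norm(A-B),np.degrees(np.arctan2(*(B-A)[1::-1])))
C=unproj(W,u[2],.012);D=unproj(W,u[3],.012);print(C,D,np.linalg.norm(C-D),np.degrees(np.arctan2(*(D-C)[1::-1])), 'nozzle',unproj(W,u[4],.075))
print('open',np.degrees(np.arctan2(*(B-A)[1::-1]))-np.degrees(np.arctan2(*(D-C)[1::-1]))+90)
E
```

```text
[0.49873406 0.22373202 0.09      ] [0.55764682 0.24824812 0.09      ] [0.52819044 0.23599007 0.09      ] 0.06381028571212731 22.594266474362474
[0.43795339 0.09250732 0.012     ] [0.51666307 0.28245671 0.012     ] 0.20561124702795178 67.49225812504773 nozzle [0.48030295 0.11614179 0.075     ]
open 45.102008349314744
```

>>> carry_out:
  steps:
    - [0.3,-4,0.5,-0.1,0.5]
    - [0.6,-8,1,-0.2,0.5]
    - [0.9,-12,1,-0.3,0.5]
    - [1.2,-16,1,-0.4,0.5]
    - [1.5,-20,1,-0.5,0.5]

```text
time_s: 6.4
ee_pos: [0.5436, 0.0335, 0.2004]
orientation: [0.053, 0.999, 0.0, 0.001]
contact_force: [1.2, -0.1, 0.1]
finger_gap: 0.497
```

>>> carry_out:
  steps:
    - [0.4,-4,0,-0.1,0.5]
    - [0.8,-8,0,-0.2,0.5]
    - [1.2,-12,0,-0.3,0.5]
    - [1.6,-16,0,-0.39,0.5]
    - [2,-20,0,-0.39,0.5]

```text
time_s: 6.82
ee_pos: [0.5636, -0.1669, 0.2003]
orientation: [0.246, 0.969, -0.0, 0.0]
contact_force: [0.9, -0.1, -0.2]
finger_gap: 0.499
```

>>> carry_out:
  steps:
    - [0.5,-4,0,0,0.5]
    - [1,-8,0,0,0.5]
    - [1.5,-11,0,0,0.5]
    - [1.5,-11,0,0,0.5]
    - [1.5,-11,0,0,0.5]

```text
time_s: 7.23
ee_pos: [0.5785, -0.2763, 0.1994]
orientation: [0.245, 0.97, 0.0, -0.0]
contact_force: [0.3, 0.4, 0.1]
finger_gap: 0.499
```

```bash
python3 - <<'E'
from h import *
import pickle
o=get_obs();print({k:np.round(v,3).tolist() for k,v in o.items()})
m=R.from_quat(o['orientation']).as_matrix();print(np.degrees(np.arctan2(m[1,1],m[0,1])))
s=snapshot('wrist');save('wrist6',s['frame']);pickle.dump(s,open('wrist6.pkl','wb'))
for t in ['cover_ear','stack']:
  for r in outline_of('wrist',t): print(t,r['p'],r['rect'])
E
```

```text
{'time_s': 7.233, 'q': [-0.446, 0.523, 0.332, 1.38, 0.0, 0.049], 'qvel': [0.044, -0.03, -0.033, -0.004, 0.005, 0.011], 'joint_efforts': [-4.129, -93.835, 50.29, -0.025, -0.272, -0.343], 'ee_pos': [0.579, -0.276, 0.199], 'orientation': [0.245, 0.97, 0.0, -0.0], 'contact_force': [0.309, 0.408, 0.125], 'wrist_torque': [0.044, -0.015, 0.043], 'finger_gap': 0.499}
61.68192265658143
cover_ear 0.56 [161.6, 10.5, 351.5, 199.2]
stack 0.78 [150.3, 0.0, 363.3, 207.5]
stack 0.65 [68.4, 0.0, 93.5, 15.7]
```

View pics/wrist6.png

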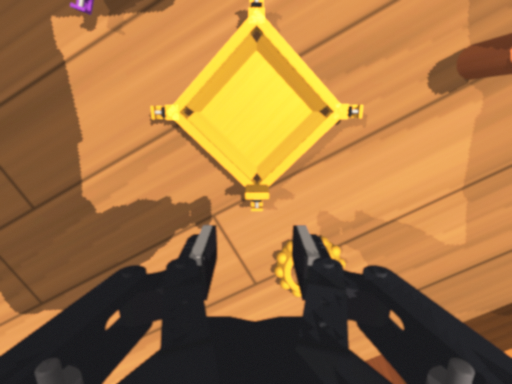

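```bash
python3 - <<'E'
from h import *
import pickle
W=pickle.load(open('wrist6.pkl','rb'))
a=cv2.resize(W['frame'][0:215,145:370][:,:,::-1],None,fx=2.7,fy=2.7,interpolation=cv2.INTER_CUBIC);cv2.imwrite('pics/c7.png',a)
a=cv2.resize(W['frame'][160:220,220:295][:,:,::-1],None,fx=8,fy=8,interpolation=cv2.INTER_CUBIC);cv2.imwrite('pics/c8.png',a)
E
```

```text
(no output)
```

View pics/c7.png

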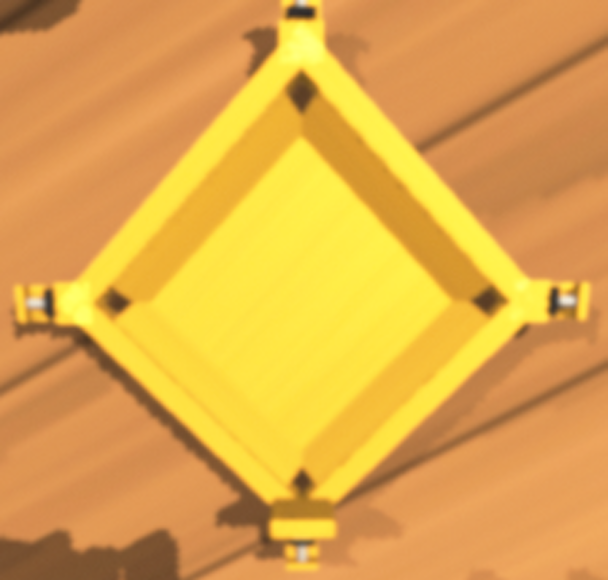

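View pics/c8.png

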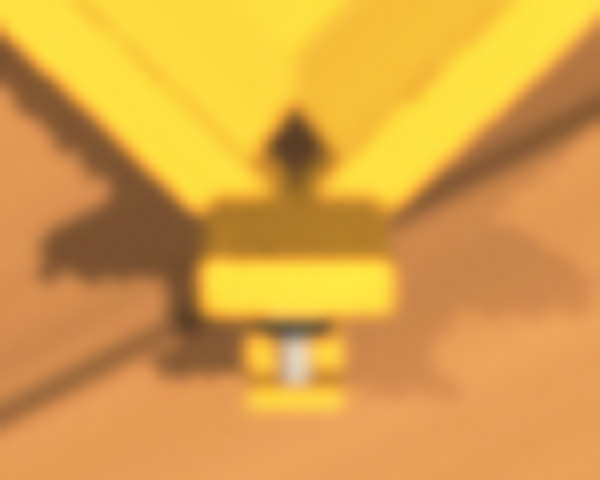

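```bash
python3 - <<'E'
from fit import *
W=pickle.load(open('wrist6.pkl','rb'))
e=px([(297,288),(197,288),(397,288)],8,(220,160))
E_=[unproj(W,x,.0665) for x in e];print('ear',E_[0],np.linalg.norm(E_[1]-E_[2]))
cl=px([(302,8),(38,303),(566,301),(302,552)],2.7,(145,0)); P=[unproj(W,x,.037) for x in cl];print(np.round(P,4))
print('mid LR',(P[1]+P[2])/2,'mid FN',(P[0]+P[3])/2, np.linalg.norm(P[1]-P[2]),np.linalg.norm(P[0]-P[3]))
d=P[3]-P[0];print('x ang',np.degrees(np.arctan2(d[1],d[0])));d=P[1]-P[2];print('y ang',np.degrees(np.arctan2(d[1],d[0])))
d=E_[0]-(P[1]+P[2])/2;print(np.degrees(np.arctan2(d[1],d[0])),np.linalg.norm(d[:2]))
d=E_[1]-E_[2];print('ear y',np.degrees(np.arctan2(d[1],d[0])))
S=pickle.load(open('top0.pkl','rb'));print('lotus',unproj(S,(355,128),.02),'sleeve',unproj(S,(255,179),.07))
E
```

```text
ear [ 0.59496015 -0.28154298  0.0665    ] 0.026472746923599747
[[ 0.4302 -0.1932  0.037 ]
 [ 0.4703 -0.3339  0.037 ]
 [ 0.5693 -0.1485  0.037 ]
 [ 0.6128 -0.291   0.037 ]]
mid LR [ 0.51978731 -0.24117461  0.037     ] mid FN [ 0.5215075  -0.24208321  0.037     ] 0.21014572151244285 0.20710087773756686
x ang -28.16616841795152
y ang -118.10136132799549
-28.236131255281204 0.08532620833411562
ear y -118.32392509708767
lotus [ 0.73861892 -0.28096925  0.02      ] sleeve [ 5.83397289e-01 -1.24687483e-04  7.00000000e-02]
```

>>> carry_out:
  steps:
    - [0.8,-0.25,-3,0,0.5]
    - [1.65,-0.5,-6,0,0.5]
    - [1.65,-0.5,-9,0,0.5]
    - [1.65,-0.5,-12,0,0.5]
    - [1.65,-0.5,-12,0,0.5]
  squeeze: 20

```text
time_s: 7.8
ee_pos: [0.5925, -0.277, 0.0744]
orientation: [0.243, 0.97, 0.001, -0.004]
contact_force: [-0.6, 0.3, -1.0]
finger_gap: 0.5
```

```bash
python3 - <<'E'
from h import *
import pickle
o=get_obs();print({k:np.round(v,4).tolist() for k,v in o.items()})
m=R.from_quat(o['orientation']).as_matrix();print(np.degrees(np.arctan2(m[1,1],m[0,1])))
s=snapshot('wrist');save('wrist7',s['frame'])
E
```

```text
{'time_s': 7.8, 'q': [-0.4374, 0.6033, 0.1462, 1.1215, 0.0001, 0.0527], 'qvel': [-0.0038, -0.041, 0.1052, 0.1291, 0.0007, 0.0004], 'joint_efforts': [-0.3882, -107.1049, 50.5726, -4.3775, -0.017, -0.0011], 'ee_pos': [0.5925, -0.277, 0.0744], 'orientation': [0.2426, 0.9701, 0.0008, -0.0038], 'contact_force': [-0.626, 0.2526, -1.0082], 'wrist_torque': [0.022, 0.1121, -0.0361], 'finger_gap': 0.4995}
61.92091792631551
```

View pics/wrist7.png

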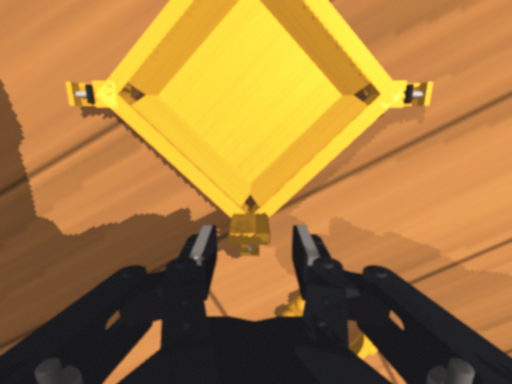

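>>> carry_out:
  steps:
    - [0.25,-0.35,-1,0,0.5]
    - [0.25,-0.35,-2.4,0,0.5]
    - [0.25,-0.35,-3.6,0,0.5]
    - [0.25,-0.35,-3.6,0,0.5]

```text
time_s: 8.18
ee_pos: [0.598, -0.2832, 0.0436]
orientation: [0.243, 0.97, 0.0, 0.0]
contact_force: [-0.2, 0.8, -0.1]
finger_gap: 0.501
```

```bash
python3 - <<'E'
from h import *
import pickle
o=get_obs();print({k:np.round(v,4).tolist() for k,v in o.items() if k in('ee_pos','contact_force')})
s=snapshot('wrist');save('wrist8',s['frame'])
s=snapshot('side');save('side8',cv2.resize(s['frame'][80:200,180:330],None,fx=5,fy=5,interpolation=cv2.INTER_CUBIC))
E
```

```text
{'ee_pos': [0.598, -0.2832, 0.0436], 'contact_force': [-0.2445, 0.8436, -0.0988]}
```

View pics/wrist8.png

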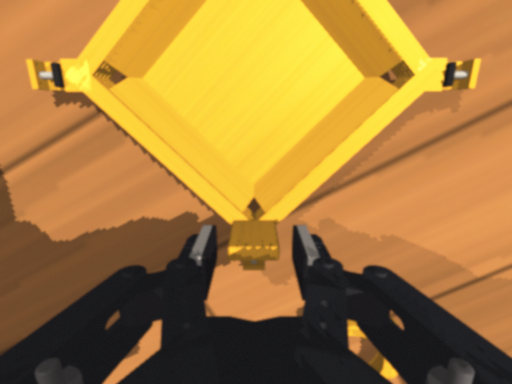

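View pics/side8.png

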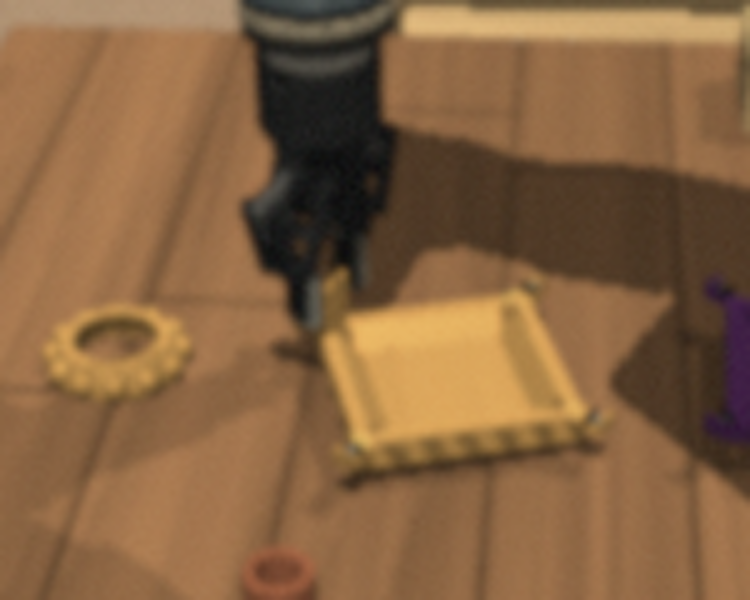

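>>> carry_out:
  steps:
    - [-0.2,0.1,-0.5,0,0.5]
    - [-0.2,0.1,-0.5,0,0.4]
    - [-0.2,0.1,-0.5,0,0.3]
    - [-0.2,0.1,-0.5,0,0.2]
    - [-0.2,0.1,-0.5,0,0.2]

```text
time_s: 8.7
ee_pos: [0.5959, -0.2824, 0.0395]
orientation: [0.243, 0.97, -0.0, 0.0]
contact_force: [-2.8, 0.3, 5.9]
finger_gap: 0.297
```

>>> carry_out:
  steps:
    - [0,0,0,0,0]
    - [0,0,0,0,0]
    - [0,0,0,0,0]

```text
time_s: 8.95
ee_pos: [0.5959, -0.2824, 0.0395]
orientation: [0.243, 0.97, -0.0, 0.0]
contact_force: [-2.8, 0.1, 5.9]
finger_gap: 0.298
```

```bash
python3 - <<'E'
from h import *
import pickle
o=get_obs();print({k:np.round(v,4).tolist() for k,v in o.items()})
s=snapshot('wrist');save('wrist9',s['frame'])
E
```

```text
{'time_s': 8.95, 'q': [-0.4425, 0.6303, 0.1007, 1.0406, -0.0001, 0.0493], 'qvel': [-0.0019, 0.0002, -0.0003, -0.0005, -0.0003, 0.0002], 'joint_efforts': [0.3628, -97.4165, 44.9557, -1.2504, 0.1778, 0.0045], 'ee_pos': [0.5959, -0.2824, 0.0395], 'orientation': [0.2434, 0.9699, -0.0001, 0.0003], 'contact_force': [-2.8062, 0.1089, 5.8844], 'wrist_torque': [0.1427, 0.5032, 0.0256], 'finger_gap': 0.2981}
```

View pics/wrist9.png

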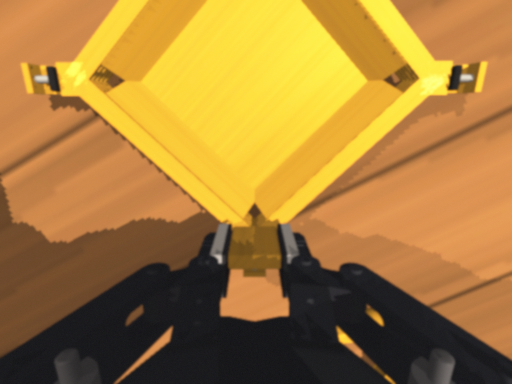

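>>> carry_out:
  steps:
    - [0,0,0.2,0,0]
    - [-0.05,0.02,0.4,0,0]
    - [-0.08,0.04,0.6,0,0]
    - [-0.11,0.06,0.8,0,0]

```text
time_s: 9.33
ee_pos: [0.5947, -0.2817, 0.047]
orientation: [0.243, 0.97, -0.0, 0.0]
contact_force: [1.5, -0.7, -2.7]
finger_gap: 0.298
```

```bash
python3 - <<'E'
from h import *
import pickle
o=get_obs();print({k:np.round(v,4).tolist() for k,v in o.items() if k in ('ee_pos','contact_force','wrist_torque','finger_gap')})
s=snapshot('wrist');save('wrist10',s['frame'])
s=snapshot('side');save('side10',cv2.resize(s['frame'][80:200,180:330],None,fx=5,fy=5,interpolation=cv2.INTER_CUBIC))
E
```

```text
{'ee_pos': [0.5947, -0.2817, 0.047], 'contact_force': [1.5368, -0.6713, -2.674], 'wrist_torque': [-0.2607, -0.4391, -0.0146], 'finger_gap': 0.2976}
```

View pics/wrist10.png

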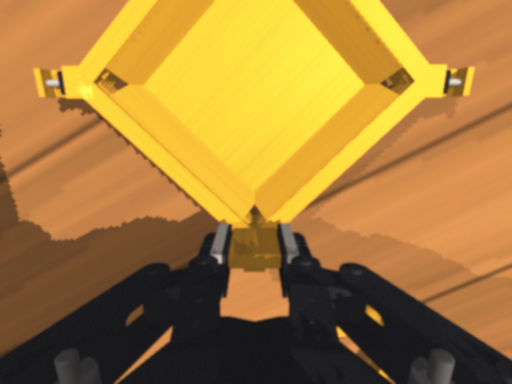

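View pics/side10.png

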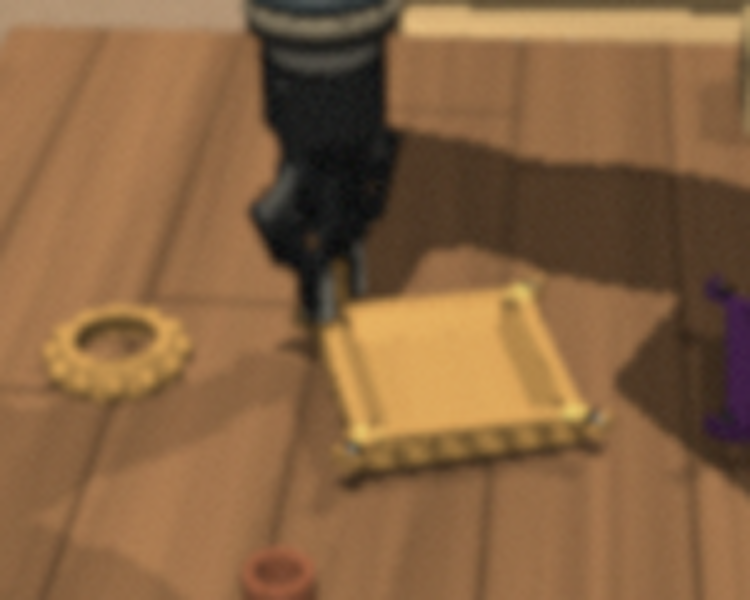

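>>> carry_out:
  steps:
    - [-0.03,0.02,0.2,0,0]
    - [-0.07,0.04,0.4,0,0]
    - [-0.1,0.06,0.6,0,0]
    - [-0.15,0.08,0.8,0,0]

```text
time_s: 9.77
ee_pos: [0.5933, -0.2809, 0.0552]
orientation: [0.243, 0.97, -0.0, 0.0]
contact_force: [2.0, -1.4, -2.2]
finger_gap: 0.296
```

```bash
python3 - <<'E'
from h import *
import pickle
o=get_obs();print({k:np.round(v,4).tolist() for k,v in o.items() if k in ('ee_pos','contact_force','wrist_torque','finger_gap')})
s=snapshot('wrist');save('wrist11',s['frame'])
s=snapshot('side');save('side11',cv2.resize(s['frame'][80:200,180:330],None,fx=5,fy=5,interpolation=cv2.INTER_CUBIC))
E
```

```text
{'ee_pos': [0.5933, -0.2809, 0.0552], 'contact_force': [2.0307, -1.4043, -2.1893], 'wrist_torque': [-0.3419, -0.4531, 0.033], 'finger_gap': 0.2961}
```

View pics/wrist11.png

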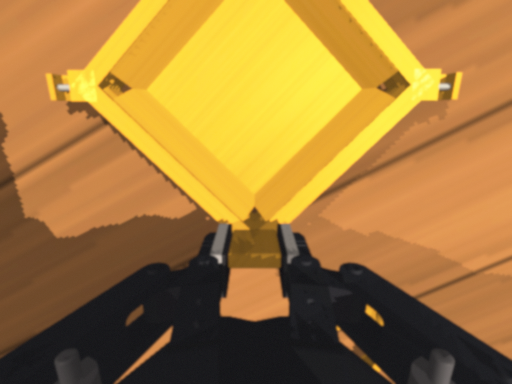

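View pics/side11.png

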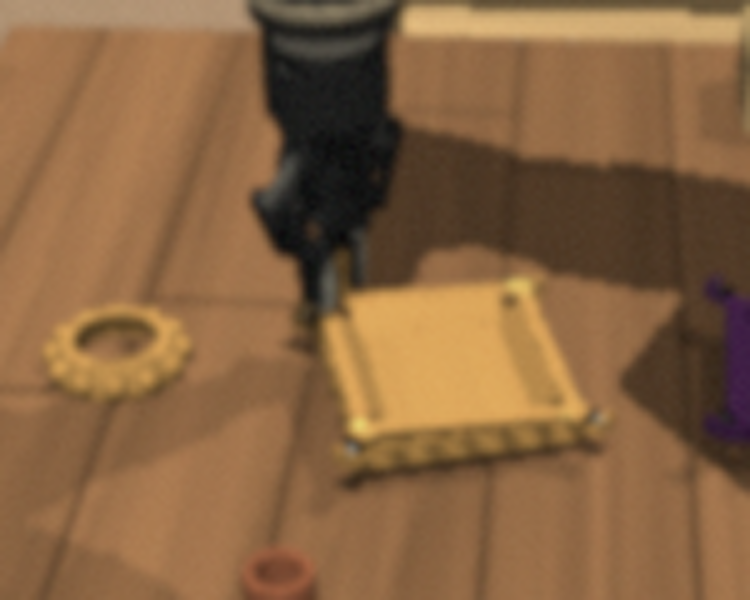

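>>> carry_out:
  steps:
    - [-0.04,0.02,0.2,0,0]
    - [-0.08,0.04,0.4,0,0]
    - [-0.12,0.06,0.6,0,0]
    - [-0.15,0.08,0.6,0,0]

```text
time_s: 10.2
ee_pos: [0.5918, -0.2802, 0.0614]
orientation: [0.243, 0.97, -0.0, 0.0]
contact_force: [1.9, -0.7, -0.8]
finger_gap: 0.298
```

```bash
python3 - <<'E'
from h import *
import pickle
o=get_obs();print({k:np.round(v,4).tolist() for k,v in o.items() if k in ('ee_pos','contact_force','wrist_torque','finger_gap')})
s=snapshot('side');save('side12',cv2.resize(s['frame'][80:200,180:330],None,fx=5,fy=5,interpolation=cv2.INTER_CUBIC))
E
```

```text
{'ee_pos': [0.5918, -0.2802, 0.0614], 'contact_force': [1.9208, -0.7013, -0.7565], 'wrist_torque': [-0.2902, -0.5079, 0.0594], 'finger_gap': 0.298}
```

View pics/side12.png

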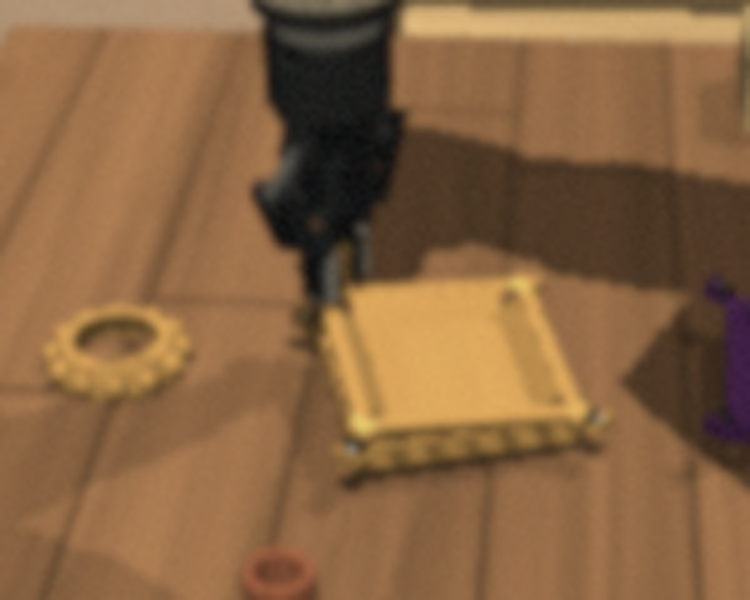

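```bash
python3 - <<'E'
from h import *
import pickle
s=snapshot('wrist');save('wrist12',s['frame'])
s=snapshot('top');save('top12',cv2.resize(s['frame'][150:250,290:400],None,fx=5,fy=5,interpolation=cv2.INTER_CUBIC))
E
```

```text
(no output)
```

View pics/wrist12.png

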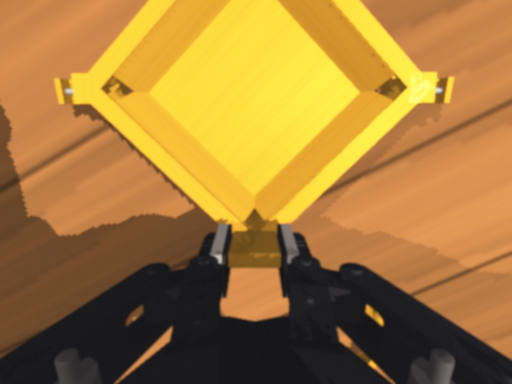

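View pics/top12.png

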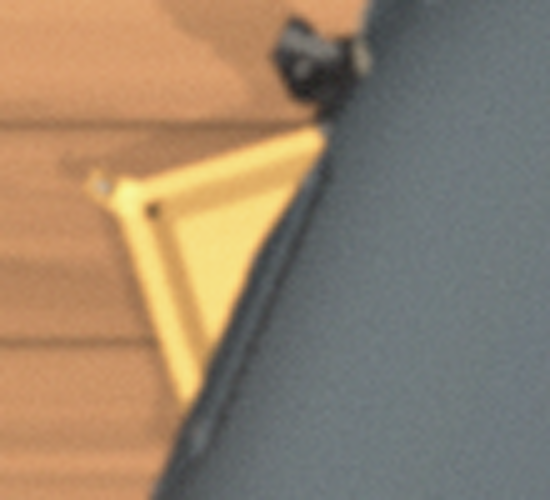

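>>> carry_out:
  steps:
    - [0,0,0,0,0]
    - [-0.02,0.01,0.2,0,0]
    - [-0.04,0.02,0.4,0,0]
    - [-0.06,0.03,0.6,0,0]
    - [-0.06,0.03,0.8,0,0]
  squeeze: 80

```text
time_s: 10.77
ee_pos: [0.5909, -0.2797, 0.069]
orientation: [0.243, 0.97, 0.0, -0.0]
contact_force: [0.2, 0.6, -1.2]
finger_gap: 0.282
```

```bash
python3 - <<'E'
from h import *
import pickle
o=get_obs();print({k:np.round(v,4).tolist() for k,v in o.items() if k in ('ee_pos','contact_force','wrist_torque','finger_gap')})
s=snapshot('wrist');save('wrist13',s['frame'])
s=snapshot('side');save('side13',cv2.resize(s['frame'][80:200,180:330],None,fx=5,fy=5,interpolation=cv2.INTER_CUBIC))
E
```

```text
{'ee_pos': [0.5909, -0.2797, 0.069], 'contact_force': [0.1517, 0.6172, -1.1708], 'wrist_torque': [-0.077, -0.039, 0.0086], 'finger_gap': 0.2818}
```

View pics/wrist13.png

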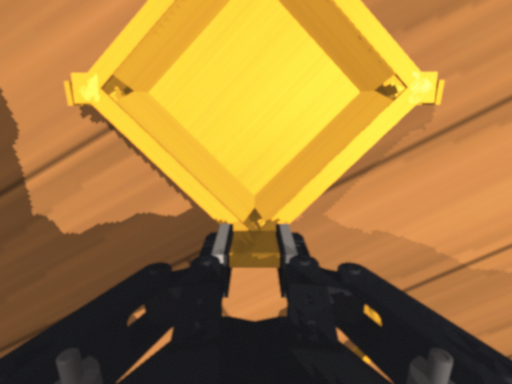

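View pics/side13.png

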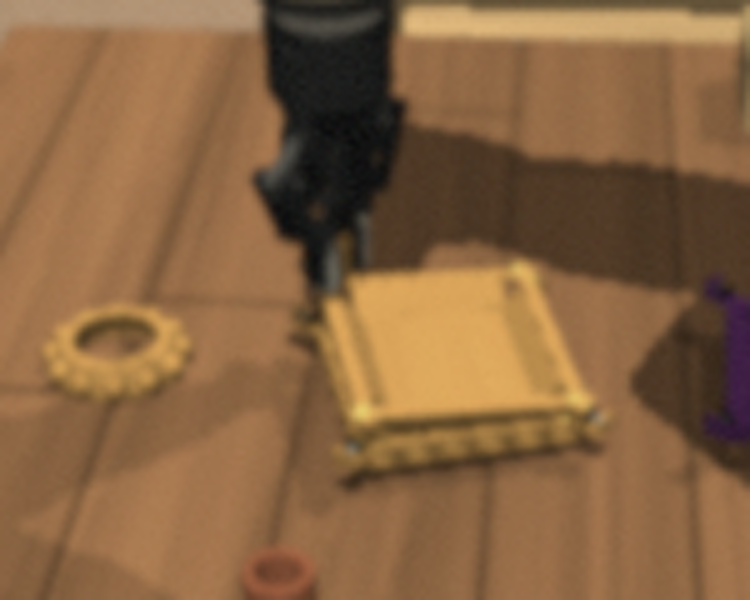

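>>> carry_out:
  steps:
    - [0,0,1,0,0]
    - [0,0,2,0,0]
    - [0,0,3.5,0,0]
    - [0,0,5.5,0,0]
    - [0,0,7,0,0]

```text
time_s: 11.28
ee_pos: [0.5913, -0.2799, 0.1414]
orientation: [0.243, 0.97, -0.0, 0.001]
contact_force: [0.1, -0.5, -0.4]
finger_gap: 0.285
```

>>> carry_out:
  steps:
    - [0,0,1,0,0]
    - [0,0,1,0,0]

```text
time_s: 11.45
ee_pos: [0.5921, -0.2803, 0.1518]
orientation: [0.243, 0.97, -0.0, 0.002]
contact_force: [-0.1, 0.2, -1.1]
finger_gap: 0.283
```

```bash
python3 - <<'E'
from h import *
import pickle
o=get_obs();print({k:np.round(v,4).tolist() for k,v in o.items() if k in ('ee_pos','contact_force','wrist_torque','finger_gap')})
s=snapshot('wrist');save('wrist14',s['frame']);pickle.dump(s,open('wrist14.pkl','wb'))
s=snapshot('side');save('side14',cv2.resize(s['frame'][60:200,180:330],None,fx=4.2,fy=4.2,interpolation=cv2.INTER_CUBIC));pickle.dump(s,open('side14.pkl','wb'))
E
```

```text
{'ee_pos': [0.5921, -0.2803, 0.1518], 'contact_force': [-0.1378, 0.2155, -1.0755], 'wrist_torque': [-0.0147, -0.114, -0.0166], 'finger_gap': 0.2834}
```

View pics/wrist14.png

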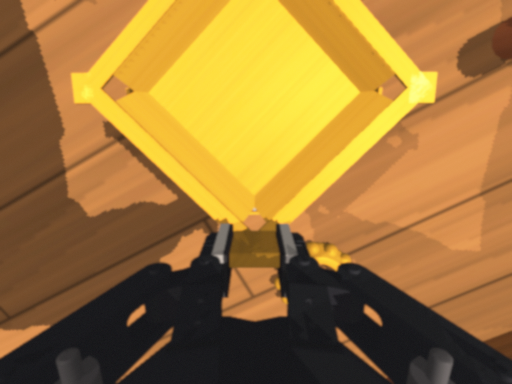

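View pics/side14.png

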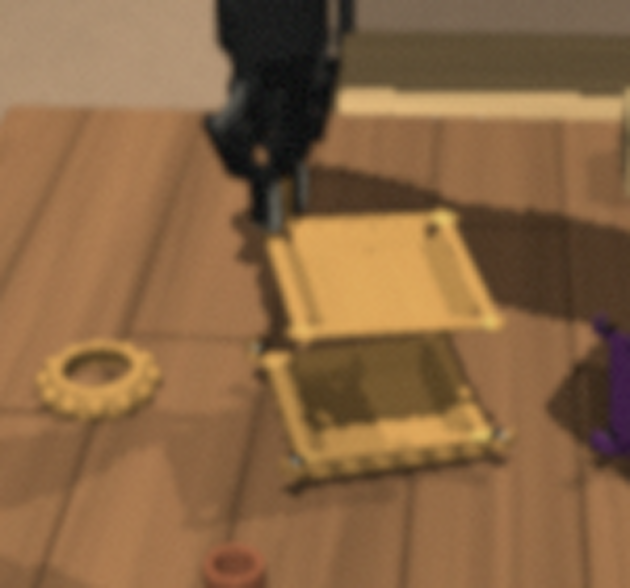

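>>> carry_out:
  steps:
    - [-1.5,3,0,0,0]
    - [-3.2,6.3,0,0,0]
    - [-4.9,9.6,0,0,0]
    - [-6.6,12.9,0,0,0]
    - [-8.2,16,0,0,0]

```text
time_s: 11.97
ee_pos: [0.5071, -0.1182, 0.1476]
orientation: [0.244, 0.97, 0.0, -0.001]
contact_force: [0.7, 1.1, -0.4]
finger_gap: 0.284
```

>>> carry_out:
  steps:
    - [-1.4,3,-1,0,0]
    - [-1.4,3,-3,0,0]
    - [-1.4,3,-5,0,0]
    - [-1.4,3,-7,0,0]
    - [-1.4,3,-8,0,0]

```text
time_s: 12.38
ee_pos: [0.4932, -0.0892, 0.066]
orientation: [0.243, 0.97, -0.0, -0.002]
contact_force: [0.5, -0.4, -1.7]
finger_gap: 0.28
```

>>> carry_out:
  steps:
    - [0,0,0,0,0]
    - [0,0,0,0,0]

```text
time_s: 12.55
ee_pos: [0.4946, -0.0898, 0.0686]
orientation: [0.244, 0.97, -0.0, -0.001]
contact_force: [0.3, 0.0, -0.2]
finger_gap: 0.282
```

```bash
python3 - <<'E'
from h import *
import pickle
o=get_obs();print({k:np.round(v,4).tolist() for k,v in o.items() if k in ('ee_pos','contact_force','wrist_torque','finger_gap')})
s=snapshot('side');save('side15',cv2.resize(s['frame'][90:250,180:330],None,fx=3.7,fy=3.7,interpolation=cv2.INTER_CUBIC))
E
```

```text
{'ee_pos': [0.4946, -0.0898, 0.0686], 'contact_force': [0.3227, 0.032, -0.1587], 'wrist_torque': [-0.0066, -0.0576, -0.0091], 'finger_gap': 0.2824}
```

View pics/side15.png

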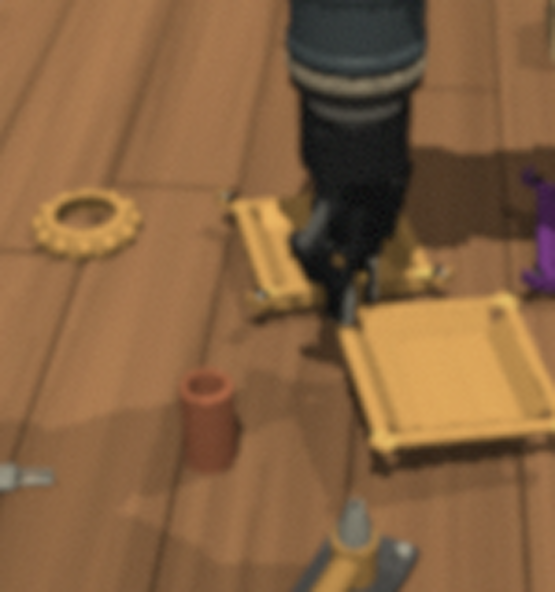

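>>> carry_out:
  steps:
    - [0,0,-1,0,0]
    - [0,0,-2,0,0]
    - [0,0,-2.5,0,0]

```text
time_s: 12.85
ee_pos: [0.4948, -0.0898, 0.0427]
orientation: [0.243, 0.97, -0.0, -0.0]
contact_force: [0.0, 0.2, -1.0]
finger_gap: 0.282
```

>>> carry_out:
  steps:
    - [0,0,-0.2,0,0]
    - [0,0,-0.5,0,0]
    - [0.03,-0.02,-0.8,0,0]
    - [0.06,-0.04,-1,0,0]
  squeeze: 20

```text
time_s: 13.18
ee_pos: [0.4963, -0.0904, 0.034]
orientation: [0.243, 0.97, -0.0, 0.001]
contact_force: [2.0, -1.6, 6.4]
finger_gap: 0.284
```

>>> carry_out:
  steps:
    - [0.04,-0.02,-0.2,0,0]
    - [0.08,-0.04,-0.4,0,0]
    - [0.1,-0.05,-0.6,0,0]

```text
time_s: 13.43
ee_pos: [0.4971, -0.0909, 0.028]
orientation: [0.243, 0.97, -0.0, 0.0]
contact_force: [2.7, -3.2, 5.6]
finger_gap: 0.284
```

>>> carry_out:
  steps:
    - [0.04,-0.02,-0.2,0,0]
    - [0.08,-0.04,-0.4,0,0]

```text
time_s: 13.6
ee_pos: [0.4978, -0.0913, 0.0239]
orientation: [0.243, 0.97, -0.0, 0.0]
contact_force: [1.0, -2.7, 13.8]
finger_gap: 0.284
```

>>> carry_out:
  steps:
    - [0,0,-0.1,0,0]
    - [0,0,-0.1,0,0]

```text
time_s: 13.77
ee_pos: [0.4984, -0.0914, 0.0235]
orientation: [0.243, 0.97, -0.0, 0.001]
contact_force: [0.4, -3.0, 16.0]
finger_gap: 0.284
```

```bash
python3 - <<'E'
from h import *
import pickle
o=get_obs();print({k:np.round(v,4).tolist() for k,v in o.items() if k in ('ee_pos','contact_force','wrist_torque','finger_gap')})
s=snapshot('side');save('side16',cv2.resize(s['frame'][130:230,220:340],None,fx=6,fy=6,interpolation=cv2.INTER_CUBIC))
s=snapshot('wrist');save('wrist16',s['frame']);pickle.dump(s,open('wrist16.pkl','wb'))
E
```

```text
{'ee_pos': [0.4984, -0.0914, 0.0235], 'contact_force': [0.4342, -3.028, 16.0477], 'wrist_torque': [-0.2914, 0.4475, 0.2038], 'finger_gap': 0.2836}
```

View pics/side16.png

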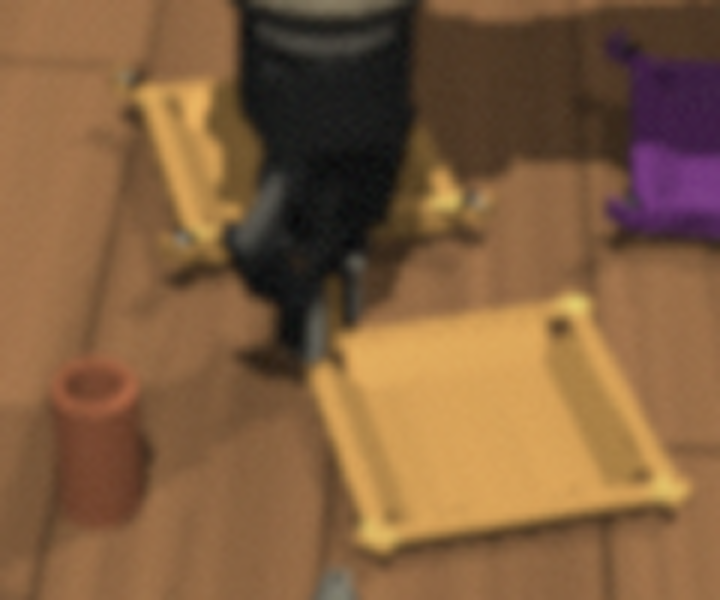

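View pics/wrist16.png

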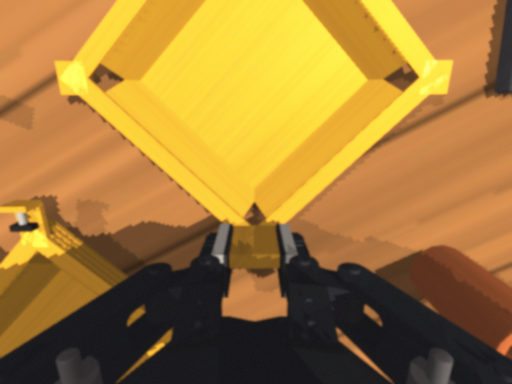

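>>> carry_out:
  steps:
    - [0,0,0,0,0]
    - [0,0,0,0,0]
    - [0,0,0,0,0]
    - [0,0,0,0,0]
  squeeze: 115

```text
time_s: 14.2
ee_pos: [0.4983, -0.0914, 0.0236]
orientation: [0.243, 0.97, -0.0, 0.001]
contact_force: [0.1, -3.7, 16.1]
finger_gap: 0.277
```

>>> carry_out:
  steps:
    - [0,0,0.3,0,0]
    - [0,0,1,0,0]
    - [0,0,2,0,0]
    - [0,0,3.5,0,0]
    - [0,0,5.5,0,0]

```text
time_s: 14.62
ee_pos: [0.4965, -0.0908, 0.0781]
orientation: [0.243, 0.97, 0.0, -0.001]
contact_force: [0.0, -0.2, -1.4]
finger_gap: 0.275
```

>>> carry_out:
  steps:
    - [0,0,2,0,0]
    - [0,0,4,0,0]
    - [0,0,6,0,0]
    - [0,0,7.5,0,0]
    - [0,0,7.5,0,0]

```text
time_s: 15.03
ee_pos: [0.4988, -0.0912, 0.1563]
orientation: [0.243, 0.97, 0.0, 0.002]
contact_force: [0.4, 0.6, -0.6]
finger_gap: 0.271
```

>>> carry_out:
  steps:
    - [0,0,0,0,0]
    - [0,0,0,0,0]

```text
time_s: 15.2
ee_pos: [0.497, -0.0909, 0.1523]
orientation: [0.243, 0.97, -0.0, -0.0]
contact_force: [0.1, 0.8, -0.4]
finger_gap: 0.277
```

```bash
python3 - <<'E'
from h import *
import pickle
o=get_obs();print({k:np.round(v,4).tolist() for k,v in o.items() if k in ('ee_pos','contact_force','wrist_torque','finger_gap')})
s=snapshot('side');save('side17',cv2.resize(s['frame'][80:230,200:350],None,fx=4,fy=4,interpolation=cv2.INTER_CUBIC));pickle.dump(s,open('side17.pkl','wb'))
s=snapshot('wrist');save('wrist17',s['frame']);pickle.dump(s,open('wrist17.pkl','wb'))
E
```

```text
{'ee_pos': [0.497, -0.0909, 0.1523], 'contact_force': [0.0928, 0.7981, -0.3519], 'wrist_torque': [-0.0301, -0.0936, 0.0222], 'finger_gap': 0.2775}
```

View pics/side17.png

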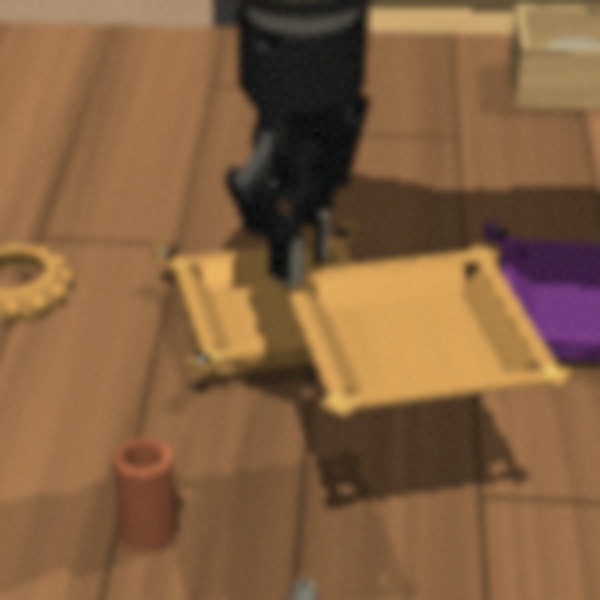

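View pics/wrist17.png

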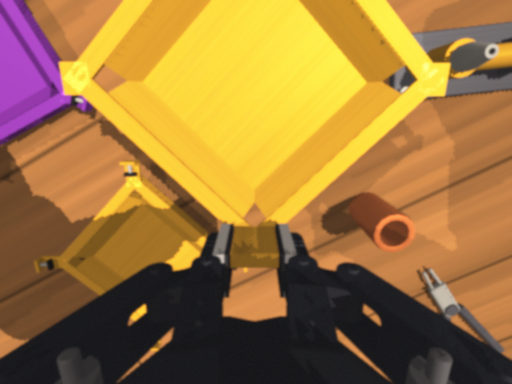

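```bash
cat > tilt.py <<'E'
from h import *
import pickle,sys
A=pickle.load(open('wrist16.pkl','rb'));B=pickle.load(open(sys.argv[1],'rb'))
ga,gb=[cv2.cvtColor(x['frame'],cv2.COLOR_RGB2GRAY) for x in (A,B)]
# yellow mask of cover: lum zones: flange/wall features
hsv=cv2.cvtColor(A['frame'],cv2.COLOR_RGB2HSV)
m=((hsv[...,0]>20)&(hsv[...,0]<32)&(hsv[...,1]>150)).astype(np.uint8)*255
m[215:]=0; m[:,:60]=0; m[:, 460:]=0
m=cv2.dilate(m,np.ones((3,3)))
p=cv2.goodFeaturesToTrack(ga,200,.02,5,mask=m)
q,st,er=cv2.calcOpticalFlowPyrLK(ga,gb,p,None,winSize=(21,21),maxLevel=2)
r,st2,_=cv2.calcOpticalFlowPyrLK(gb,ga,q,None,winSize=(21,21),maxLevel=2)
ok=(st.ravel()==1)&(st2.ravel()==1)&(np.linalg.norm((p-r).reshape(-1,2),axis=1)<.3)
p=p.reshape(-1,2)[ok];q=q.reshape(-1,2)[ok]
# 3D on flat cover: solve ray with dish surface heights (floor .0005..wall..flange .0165), center
c=np.array([.4984,-.0914])-.0855*np.array([np.cos(np.radians(-28.2)),np.sin(np.radians(-28.2))])
th=np.radians(-28.2+45);Rm=np.array([[np.cos(th),np.sin(th)],[-np.sin(th),np.cos(th)]])
X=[]
for u in p:
    z=.01
    for _ in range(30):
        w=unproj(A,u,z);l=np.abs(Rm@(w[:2]-c)).max(); z=.5*z+.5*np.clip(l-.045,0.001,.016)
    X.append(unproj(A,u,z))
X=np.array(X)
RA=R.from_quat(A['orientation']);F=np.diag([1,-1,-1.])
Xc=RA.inv().apply(X-A['position'])@F
K=np.array(A['K'])
okk,rv,tv,inl=cv2.solvePnPRansac(Xc,q.astype(np.float64),K,None,reprojectionError=1.0,iterationsCount=500)
print(len(p),len(inl),'tv mm',(tv.ravel()*1000).round(1))
rv,tv=cv2.solvePnPRefineLM(Xc[inl[:,0]],q[inl[:,0]].astype(float),K,None,rv,tv)
# rotation in world
RB=R.from_quat(B['orientation'])
M=R.from_matrix(F@cv2.Rodrigues(rv)[0]@F)
Rw=RB*M*RA.inv()
a=np.radians(-28.2);ex=np.array([np.cos(a),np.sin(a),0])
v=Rw.apply(ex);n=Rw.apply([0,0,1])
print('tilt deg x-axis elev',np.degrees(np.arcsin(v[2])),'normal tilt',np.degrees(np.arccos(n[2])),n.round(4))
Cc=(RA.inv().apply(np.r_[c,.008]-A['position'])@F); Cb=cv2.Rodrigues(rv)[0]@Cc+tv.ravel()
print('center world',RB.apply(F@Cb)+B['position'])
E
python3 tilt.py wrist14.pkl; python3 tilt.py wrist17.pkl
```

```text
5 5 tv mm [ -3.8 -25.3   3.2]
tilt deg x-axis elev 8.168617945228277 normal tilt 8.168704797585171 [-0.1247  0.0682  0.9899]
center world [ 0.52126331 -0.2419057   0.12617182]
13 9 tv mm [-14.8   4.9   5.1]
tilt deg x-axis elev -2.2773732601169865 normal tilt 5.0551604894367825 [-0.0022 -0.0881  0.9961]
center world [ 0.42078823 -0.05274416  0.13422657]
```

```bash
python3 - <<'E'
from h import *
import pickle
rows=[]
for n in ['16','17']:
    f=pickle.load(open(f'wrist{n}.pkl','rb'))['frame'][:,:,::-1]
    rows.append(np.hstack([cv2.resize(f[50:125,x:x+95],None,fx=4.2,fy=4.2,interpolation=cv2.INTER_CUBIC) for x in (55,365)]))
cv2.imwrite('pics/cmp.png',np.vstack(rows)[:, :800]);print(np.vstack(rows).shape)
E
```

```text
(630, 798, 3)
```

View pics/cmp.png

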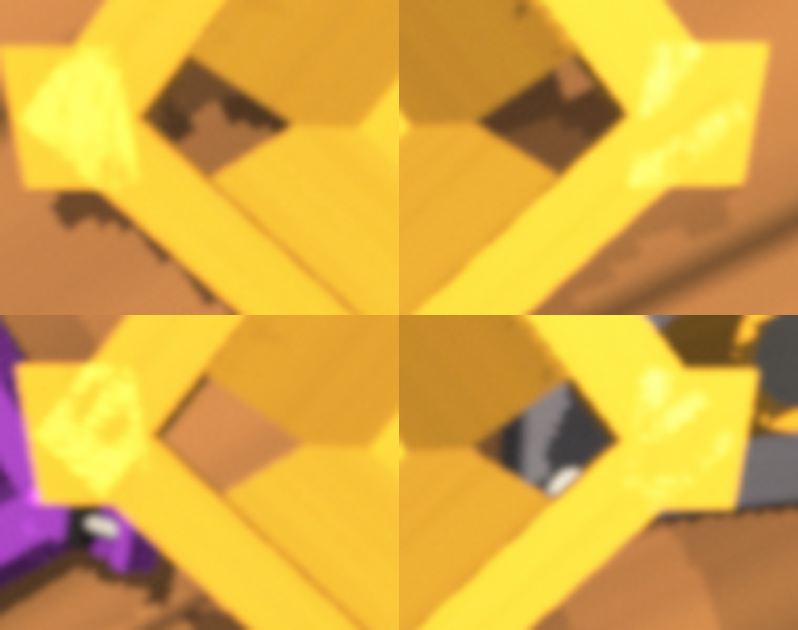

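>>> carry_out:
  steps:
    - [0.5,1.5,0,0,0]
    - [1.3,3.8,0,0,0]
    - [2.2,6.2,0,0,0]
    - [3.1,8.6,0,0,0]
    - [4,11,0,0,0]

```text
time_s: 15.72
ee_pos: [0.5372, 0.02, 0.152]
orientation: [0.244, 0.97, -0.0, -0.001]
contact_force: [-0.5, 0.6, -0.4]
finger_gap: 0.274
```

>>> carry_out:
  steps:
    - [0.8,2.3,0,0,0]
    - [1.4,4.2,0,0,0]
    - [1.9,5.6,0,0,0]
    - [1.9,5.6,0,0,0]
    - [1.9,5.6,0,0,0]

```text
time_s: 16.13
ee_pos: [0.5561, 0.0752, 0.1521]
orientation: [0.243, 0.97, -0.0, -0.001]
contact_force: [-0.4, -0.9, -1.7]
finger_gap: 0.271
```

>>> carry_out:
  steps:
    - [0,0,0,0,0]
    - [0,0,0,0,0]

```text
time_s: 16.3
ee_pos: [0.5562, 0.0741, 0.1527]
orientation: [0.244, 0.97, -0.0, -0.0]
contact_force: [0.1, -0.1, -1.2]
finger_gap: 0.275
```

```bash
python3 - <<'E'
from h import *
import pickle
o=get_obs();print({k:np.round(v,4).tolist() for k,v in o.items() if k in ('ee_pos','contact_force','wrist_torque','finger_gap')})
s=snapshot('side');save('side18',cv2.resize(s['frame'][130:310,210:350],None,fx=3.3,fy=3.3,interpolation=cv2.INTER_CUBIC));pickle.dump(s,open('side18.pkl','wb'))
W=s=snapshot('wrist');save('wrist18',s['frame']);pickle.dump(s,open('wrist18.pkl','wb'))
s=snapshot('top');save('top18',cv2.resize(s['frame'][150:270,130:410],None,fx=2.8,fy=2.8,interpolation=cv2.INTER_CUBIC));pickle.dump(s,open('top18.pkl','wb'))
rows=[]
for n in ['16','18']:
    f=pickle.load(open(f'wrist{n}.pkl','rb'))['frame'][:,:,::-1]
    rows.append(np.hstack([cv2.resize(f[50:125,x:x+95],None,fx=4.2,fy=4.2,interpolation=cv2.INTER_CUBIC) for x in (55,365)]))
cv2.imwrite('pics/cmp2.png',np.vstack(rows)[:600, :800])
E
```

```text
{'ee_pos': [0.5562, 0.0741, 0.1527], 'contact_force': [0.0948, -0.0969, -1.2243], 'wrist_torque': [-0.0233, -0.1232, 0.0398], 'finger_gap': 0.2753}
```

View pics/side18.png

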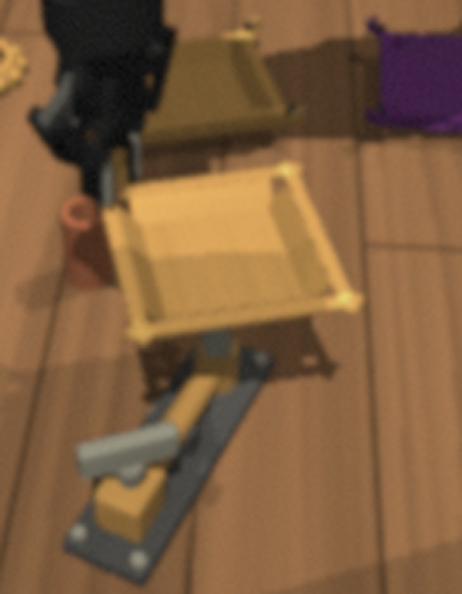

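View pics/top18.png

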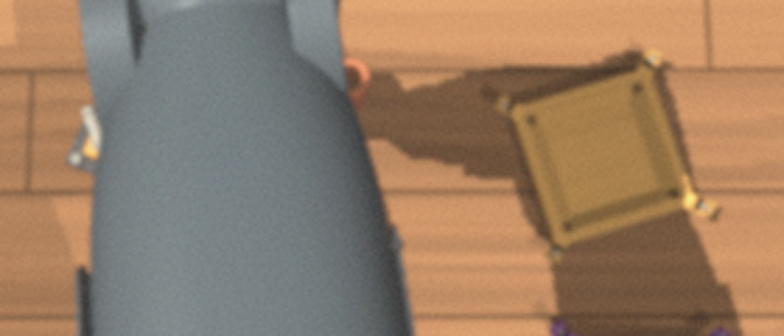

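View pics/cmp2.png

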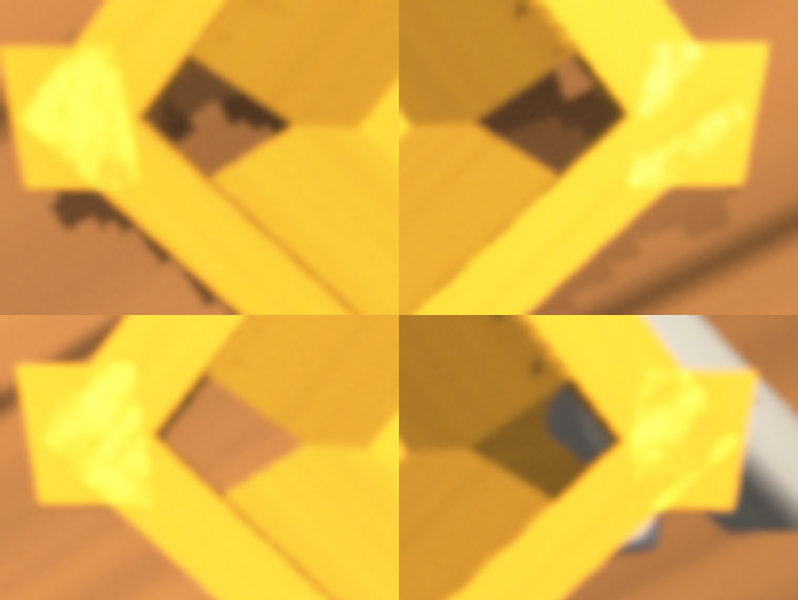

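View pics/wrist18.png

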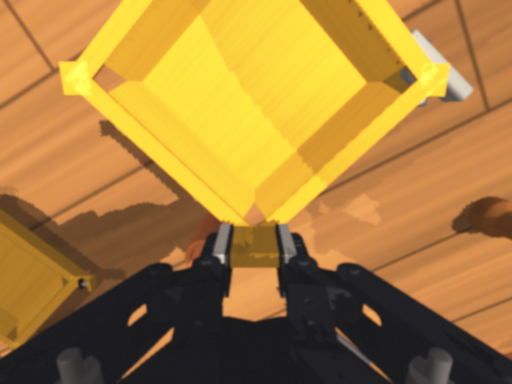

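```bash
python3 - <<'E'
from fit import *
S=pickle.load(open('side18.pkl','rb'));W=pickle.load(open('wrist18.pkl','rb'));W16=pickle.load(open('wrist16.pkl','rb'))
r=.096
ls=np.array([[0,r,.0155],[-r,0,.0155],[0,-r,.0155]])
us=px([(140,333),(350,300),(287,170)],3.3,(210,130))
# wrist: tab points calibrated from flat picture 16 (z=.0165)
o=np.array([55,50]);o2=np.array([365-95,50])
a=px([(143,117),(0,45),(22,188),(624,112),(769,42),(743,186)],4.2,(55,50));b=px([(157,122),(17,49),(38,188),(618,124),(757,56),(737,196)],4.2,(55,50))
for x in(a,b): x[3:,0]+=365-55-95
c=np.array([.4984-.076,-.0914+.0409]);t=np.radians(-28.2);Rz=R.from_euler('z',t)
X=np.array([unproj(W16,u,.0165) for u in a]);L=Rz.inv().apply(X-np.r_[c,0]);print(L.round(4))
def f(p,ws=1.,ww=1.):
    Q=R.from_euler('ZYX',p[3:]);g=lambda l:Q.apply(l)+p[:3]
    # ear constraint weak: ear grip point (.086,0,.036) stays at ee + const
    gp=g(np.array([[.0865,0,.0395]]))[0]-np.array([.5562,.0741,.1527+.0165]) 
    return np.concatenate([ws*(proj(S,g(ls))-us).ravel()/.5,ww*(proj(W,g(L))-b).ravel()/.4,gp/.002])
for w in [(1,1),(1,0),(0,1)]:
    s=least_squares(f,[.48,.115,.127,t,0,0],args=w,loss='soft_l1');print(w,s.x[:3].round(4),np.degrees(s.x[3:]).round(2),'center',(s.x[:3]+R.from_euler('ZYX',s.x[3:]).apply([0,0,.008])).round(4))
    print(s.fun.round(1))
E
```

```text
[[-0.0004 -0.0837  0.0165]
 [-0.0083 -0.0993  0.0165]
 [ 0.0078 -0.1     0.0165]
 [-0.001   0.0833  0.0165]
 [-0.0088  0.0992  0.0165]
 [ 0.0074  0.0994  0.0165]]
(1, 1) [0.4812 0.115  0.1275] [-28.6   -0.42   0.38] center [0.4811 0.1149 0.1355]
[-3.7  0.2 -0.2  1.3  1.  -1.1 -0.1 -0.9  0.5  0.2 -0.4  0.9 -0.4 -0.4
  2.4 -0.5 -0.9  0.6  0.3 -0.3 -0.8]
(1, 0) [0.4806 0.1143 0.1269] [-27.06  -1.17   1.64] center [0.4804 0.1142 0.1349]
[-0.5 -0.4  1.5  0.5 -0.4 -0.4  0.   0.   0.   0.   0.   0.  -0.  -0.
  0.  -0.   0.  -0.   0.1  0.1 -0.5]
(0, 1) [0.4816 0.1151 0.1275] [-28.55  -1.66  -0.1 ] center [0.4814 0.1152 0.1354]
[-0.   0.  -0.   0.   0.  -0.   0.3 -0.9  0.7  0.1 -1.3  1.  -0.2 -0.4
  1.  -0.1 -0.8  0.3  0.2  0.1  0.1]
```

>>> carry_out:
  steps:
    - [0,0.1,0,0,0]
    - [0,0.1,0,0,0]
    - [0,0.1,0,0,0]
    - [0,0.1,0,0,0]
    - [0,0.1,0,0,0]

```text
time_s: 16.87
ee_pos: [0.5564, 0.0759, 0.1529]
orientation: [0.243, 0.97, -0.0, 0.0]
contact_force: [0.3, 0.6, -0.7]
finger_gap: 0.275
```

>>> carry_out:
  steps:
    - [0,0,0,0,0]
    - [0,0,0,0,0]
    - [0,0,0,0,0]
    - [0,0,0,0,0]
    - [0,0,0,0,0]

```text
time_s: 17.28
ee_pos: [0.5565, 0.076, 0.1529]
orientation: [0.243, 0.97, 0.0, 0.0]
contact_force: [0.4, -0.5, -2.0]
finger_gap: 0.271
```

```bash
python3 - <<'E'
from h import *
o=get_obs();print({k:np.round(v,4).tolist() for k,v in o.items()})
s=snapshot('side');save('side19',s['frame']);s=snapshot('wrist');save('wrist19',s['frame'])
E
```

```text
{'time_s': 17.2833, 'q': [0.1357, 0.3643, -0.0291, 1.1773, 0.0, 0.6274], 'qvel': [-0.0, 0.0015, -0.0004, -0.001, 0.0006, 0.0011], 'joint_efforts': [-0.0038, -81.724, 48.0283, 0.0737, 0.0525, -0.0001], 'ee_pos': [0.5565, 0.076, 0.1529], 'orientation': [0.2434, 0.9699, 0.0, 0.0], 'contact_force': [0.4446, -0.4998, -2.0484], 'wrist_torque': [-0.0317, -0.0677, 0.0188], 'finger_gap': 0.2714}
```

View pics/side19.png

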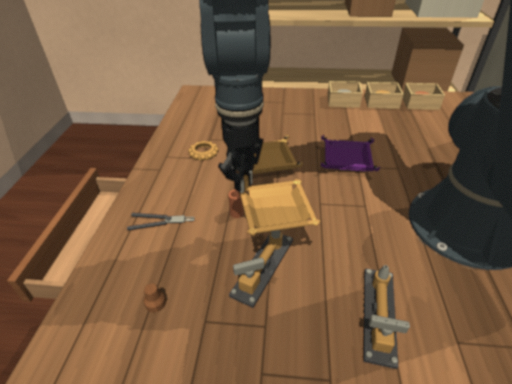

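View pics/wrist19.png

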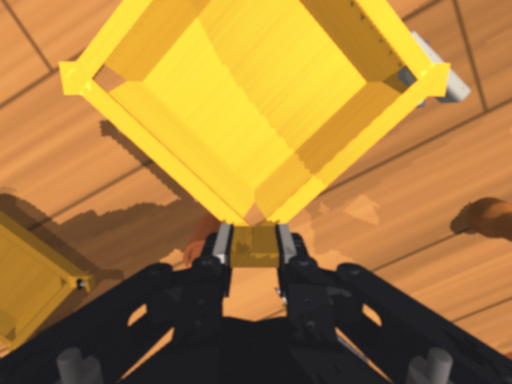

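The cover, at side px (278,207), sits over the nozzle. The handle is half open at (250,266) and the rest of the stack is still at (272,158). I'm handing in.

```bash
python3 -c "
from workcell import job_done;print(job_done())"
```

```text
the job is handed in; nothing more can be done
None
```

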